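# Load the label printer and close its bay

## Robot

A 7-joint arm with a two-finger parallel gripper is mounted at the origin on the work surface. World frame = base frame: x ahead of the robot, y to its left, z up, the work surface at z = 0. Lengths are in mm, angles in rad, forces in N, time in s.
With the tool pointing down it reaches from about 350 to 900 mm from the base axis. Payload 7.2 kg.
Tool frame: the origin (TCP) lies at the very end of the fingers, on their centre line; the grasp point (between the pads) lies 19 mm behind it; z points along the fingers, y is the line along which they close (so a half turn about z gives the same grasp; the last joint's range is limited). The gripper opens to 85 mm and grips with 20 to 120 N. Pads are 22 mm wide; open, the fingers measure 114 mm over their backs; the gripper's body (76 mm by 85 mm) begins 54 mm behind the grasp point. The pads swing forward as they close: fully open they stand 13 mm farther back than shut.
Start: joints at [-1.234, 0.411, -0.013, 1.596, 0.006, 1.134, -0.082], TCP at [246.156, 574.487, 231.297] pointing down, gripper open.
Joint ranges: [-2.95, 2.95], [-0.29, 1.99], [-1.47, 1.44], [0.14, 2.54], [-1.03, 4.17], [0.13, 1.85], [-2.86, 2.86]. Speed limits (rad/s): [2.39, 2.39, 3.01, 3.01, 3.14, 3.14, 3.14].

## Interface

Orientations are given as [roll, pitch, yaw] about the fixed x, y, z axes, in that order (R = Rz(yaw) Ry(pitch) Rx(roll)).
In Python, from bench import observe, imaging, arm gives the robot as it stands.
- The arm moves only by the tool send_rows, never from a script. Its argument "deltas" is a list of rows, each a list of 3 entries, a list of its own where there are three numbers: the opening, from -1 (shut) to 1 (fully open), then the shift along the tool's x, y, z in mm, then the turn, a rotation vector about the tool's x, y, z in rad. In form: [[claw, [dx, dy, dz], [rx, ry, rz]], ...]. A call has 1 to 12 rows; each row shifts and turns the commanded pose from where the row before left it, along the tool's axes as they then stand; what a row does not reach is not made up. A row lasts 1/12 s, in which the tool goes at most 41.7 mm and 7.16 degrees, less where a joint would pass 70% of its speed; a pose out of reach is approached as far as the arm can. A call is refused whole if a number of a shift passes 41.7 or a number of a turn 0.125, either way. A call with a gripper value outside its range is refused whole. The fingers move at their own pace and stop on an object; "force" is the grip in N (left out, the last holds). Time passes only in rows, so rows that do not move let the fingers close. It gives the time, the measured TCP pose, the force, the opening and the grip force at its end, in the units of the state.
- observe(): the state, without advancing time (a new reading comes with each control period).
- imaging.capture(name): name is "scene" or "side" or "wrist"; returns the picture (420x560x3 uint8, red, green, blue); there is no depth.
- imaging.calibration(name): a dict with "fx", "fy", "cx", "cy" (pixels), "extrinsics" (4x4, takes a point from camera to world coordinates). Camera axes: x right, y down, z forward; pixel columns grow to the right and rows downward; lengths in mm; the calibration is good to about 2 mm. A picture is of the moment at which its call begins: read the wrist's pose just before it. calibration takes no time and is no camera call; for the wrist camera it gives the pose at the moment of the call.
- arm.sign_off(): hands the job in; it is judged then, once.
The state is a dict: "t": time; "joints": joint angles; "qd": joint speeds; "joint_torque": joint torques, N m; "eef_pos": TCP position; "tcp_rot": TCP orientation; "contact_force": force on the tool from outside, world axes, zero at the start; "wrist_torque": the same for the moment, N m; "finger_gap": finger opening in mm; "gripper_force": force on a finger pad.
Only numpy, scipy, OpenCV 4.12 (cv2) and the standard library are available. Lean on these libraries where they do the work, as an engineer would, in place of code of your own. Each camera call takes 0.05 s, during which the arm holds its last target. There are 200 camera calls.

## Task

Load the full label roll into the label printer: take the empty spindle out of the printer's bay by its handle, thread it through the core of the full roll lying on the bench (not the thinner, part-used one), and carry the roll on the spindle back into the bay, seating the spindle in its two cradles as before; do not touch the roll with the gripper, finger pressure marks the thermal labels. Then refit the bay cover: hook its front lip under the bay's front rim and swing the cover down until its rear edge snaps home and it lies flush. Leave the part-used roll, bottle, dishes and spatula where they are.

Things in the scene. Friction and masses are not known exactly. Their poses are not given: they have to be found in the camera images.
- printer: Low desktop label printer, white plastic, fixed, 174 (x) by 184 (y) by 86 mm high; nothing on it is taller. Origin on the bench under the centre of its open bay; x from its front (keys, label exit) to its rear wall, y to its left, z up. Top rim at z 86. Bay opening x -42 to 43, y -74 to 74, floor at z 12. Rests at the bay's corners (|x| over 24, |y| over 67, top z 83) carry the closed cover's plate
- printer_cradle (a point): middle of the seated spindle's axis, at x 0, y 17.5, z 56 in the printer's frame. Two upright cradles 5 mm thick, at y -24 to -19 and y 54 to 59, each have a slot 13 mm wide with its bottom at z 51 and a sloping lead-in, about 28 mm wide at its top (z 71). The spindle's rod lies in both slots, along the printer's y; the roll belongs between the cradles
- printer_slot (a point): slot for the cover's lip, along the bay's front: this point is the underside of the front rim, at x -46, y 0, z 83 in the printer's frame. The rim is 3 mm thick (z 83 to 86) with its edge at x -42; the slot under it is open from z 73.5 to 83, ends forward at x -50.5 and runs over the bay's whole width
- printer_catch (a point): middle of the sprung catch in the bay's rear wall: a steel roller 5 mm thick, 18 mm long along y, at x 39.8, z 78.6 in the printer's frame; it stands out to x 37.3 and yields to the rear (rear wall's face: x 43)
- spindle: Spindle, loose, 45 g, starts in the cradles with its handle to the printer's right (-y). Origin on the axis at the flange's face; x along the axis to the tip. Along x: square black handle 14 by 14 mm, -53 to -19; bare 10 mm rod, -19 to -4 (lies in the right cradle); flange 34 mm wide, -4 to 0; aluminium rod 10 mm thick, 0 to 81, round tip. Seated: origin 11 mm (5 either way) right of the bay's centre
- spindle_handle (a point): centre of the spindle's handle, on the axis, 36 mm behind the spindle's origin
- spindle_tip (a point): tip of the spindle's rod, 81 mm ahead of the spindle's origin
- roll: the full roll of white thermal labels, lying on its round side on the bench: 60 mm outer diameter, 57 mm long, open bore 25 mm wide in a brown cardboard core. Origin at its centre; x along the bore (it can be entered from either end; but the dishes stand in the way at one of them). About 125 g (90 to 165 g). Its round side has small flats, so it stays where it is unless pushed
- spare_roll: the part-used roll, the same but only 42 mm in outer diameter (57 mm long, bore 25 mm); to be left alone. Origin at its centre, x along the bore
- cover: Bay cover, loose, white plastic, 75 g, right way up on the bench. Origin on the bench under its middle; x from front lip to rear edge, z up. Plate: x -39 to 39.5, y -72 to 72, z 14 to 17. Feet under it, z 0 to 14, 100 mm long: x -39 to -36 and 34 to 37. Closed, its axes are the printer's and its origin is at (0, 0, 69) in the printer's frame, the plate flush with the rim
- cover_rib (a point): middle of the top of the cover's grip rib, at (14, 0, 33) in the cover's frame; the rib is 10 mm thick, 16 mm tall and 60 mm long, along the cover's y
- cover_lip (a point): middle of the upper front edge of the cover's lip, at (-49.7, 0, 12.5) in the cover's frame. The lip is 3.5 mm thick, 100 mm long, and stands 10.7 mm out of the front foot, level with the plate. It goes into the slot only with the cover's rear raised; about 25 degrees is comfortable
- cover_rear (a point): middle of the upper rear edge of the cover's plate, at (39.5, 0, 17) in the cover's frame. Below it, behind the rear foot, a barb 28 mm wide and 3 mm proud (crest at x 40, z 6) snaps under the printer's catch. With the lip in and the rear let down, the barb rests on the catch with this edge about 10 mm high; 6 to 9 N down on the rib then snaps it flush
- bottle: white plastic bottle, 62 (x) by 100 (y) by 158 mm high, standing; origin under its centre. Bystander
- dishes: stack of three clear dishes, 90 mm across, 45 mm high; origin under its centre. Bystander
- spatula: flat steel lab spatula lying on the bench, 124 mm long (x), up to 14 mm wide, 6 mm thick; origin on the bench under its middle. Bystander; low enough to pass over
Not all that is in view belongs to the job. Of the things like the spindle, leave any that is green or yellow; of the rest the larger one is meant.

How it is judged:
By the outcome, as a careful person would: the job done as asked, in the order asked, and still so for the second after the job is handed in, with the robot touching nothing.
It also fails if it takes over 72 s, if anything falls off the work surface, if the arm or the gripper's body presses on something with over 40 N, if the wrist force passes 120 N, or if a joint passes its speed limit or range.

## Working session

There is one attempt and no reset: what is moved stays moved. The work goes in short steps, Python scripts to look and compute and a tool call to move; the robot and the scene stay as the last step left them, time stands still between calls to the robot, and variables do not carry over. Pictures are saved under pics/ and viewed, at most 10 in all, crops included, and the job is handed in when it is done.

Besides the shell and the picture viewer there is one more tool, called after ">>>" as name(argument=value, ...), one argument or row to a line, values as JSON. send_rows: Moves the arm, as the interface text tells. Its arguments: {"type":"object","properties":{"deltas":{"type":"array","items":{"type":"array"}},"force":{"type":"number"}},"required":["deltas"]}

```bash
mkdir -p pics; ls; python3 - <<'E'
from bench import observe, imaging, arm
import cv2, numpy as np
s=observe();print(s['t'],s['eef_pos'],s['tcp_rot'],s['finger_gap'])
for n in ['scene','side']:
    im=imaging.capture(n);cv2.imwrite(f'pics/{n}0.png',im[:,:,::-1])
    c=imaging.calibration(n);print(n,c['fx'],c['fy'],c['cx'],c['cy']);print(np.round(c['extrinsics'],3))
a=cv2.imread('pics/scene0.png');b=cv2.imread('pics/side0.png')
E
```

```text
pics
0.0 [245.97029364 574.0100705  230.43914949] [-3.13992917e+00  1.01259565e-04  2.73680194e+00] 85.19925911772269
scene 495.1129077517616 495.1129077517616 281.2429857610652 216.31195843509227
[[ 6.390000e-01  5.340000e-01 -5.540000e-01  1.292981e+03]
 [ 7.700000e-01 -4.520000e-01  4.510000e-01 -5.835510e+02]
 [-9.000000e-03 -7.150000e-01 -6.990000e-01  9.358330e+02]
 [ 0.000000e+00  0.000000e+00  0.000000e+00  1.000000e+00]]
side 445.2952077925474 445.2952077925474 280.11275712793486 212.89274565893388
[[ 7.90000e-01 -4.17000e-01  4.49000e-01  7.01200e+00]
 [-6.13000e-01 -5.49000e-01  5.69000e-01 -7.80112e+02]
 [ 9.00000e-03 -7.25000e-01 -6.89000e-01  9.65700e+02]
 [ 0.00000e+00  0.00000e+00  0.00000e+00  1.00000e+00]]
```

View pics/scene0.png

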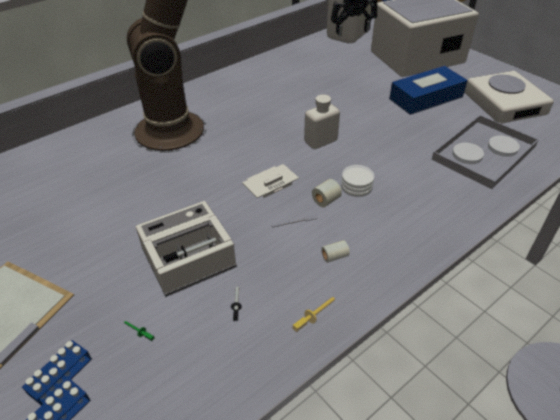

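View pics/side0.png

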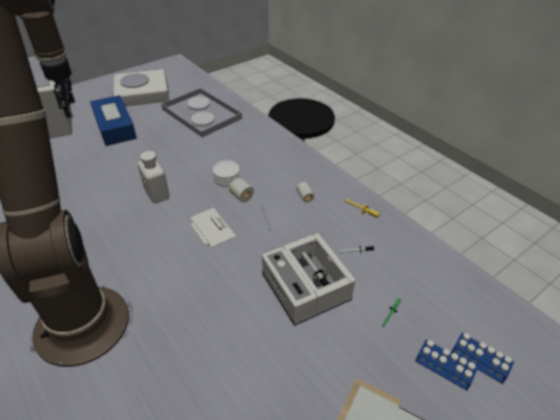

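Scene view: the printer is at (187,245), with a black-handled spindle in its bay at about (190,250). A small black spindle lies at (237,303), a green one at (139,330) and a yellow one at (314,313). The full roll is at (327,192), the thin roll at (335,250), the cover at (271,180), the dishes at (358,180) and the bottle at (322,125). The spindle meant is the black one in the bay, since it is larger than the loose black one. I'll confirm that in an enlarged crop.

```bash
cat > h.py <<'E'
from bench import observe, imaging, arm
import cv2, numpy as np
from scipy.spatial.transform import Rotation as R
def ray(n,uv,c=None):
    c=c or imaging.calibration(n);E=np.array(c['extrinsics'])
    d=E[:3,:3]@np.array([(uv[0]-c['cx'])/c['fx'],(uv[1]-c['cy'])/c['fy'],1]);return E[:3,3],d/np.linalg.norm(d)
def plane(n,uv,z,c=None):
    o,d=ray(n,uv,c);return o+d*(z-o[2])/d[2]
def tri(rs):
    A=sum(np.eye(3)-np.outer(d,d) for o,d in rs);b=sum((np.eye(3)-np.outer(d,d))@o for o,d in rs);return np.linalg.solve(A,b)
def proj(n,p,c=None):
    c=c or imaging.calibration(n);E=np.linalg.inv(c['extrinsics']);q=E[:3,:3]@np.array(p)+E[:3,3]
    return np.array([c['fx']*q[0]/q[2]+c['cx'],c['fy']*q[1]/q[2]+c['cy']])
E
python3 - <<'E'
from h import *
a=cv2.imread('pics/scene0.png');b=cv2.imread('pics/side0.png')
k=lambda i,x,y,w,h,s:cv2.resize(i[y:y+h,x:x+w],(w*s,h*s),interpolation=cv2.INTER_CUBIC)
t=np.hstack([k(a,130,195,100,75+25,4),k(a,235,160,100,100,4)])
u=np.hstack([k(b,258,230,100,50+25,4),k(b,185,150,100,75,4)])
out=np.vstack([t,u])
print(out.shape); out=cv2.resize(out,None,fx=600/out.shape[0],fy=600/out.shape[0]);cv2.imwrite('pics/crops.png',out);print(out.shape)
for n,l in {'scene':[(187,245),(327,192),(335,250),(271,180),(358,180),(322,125)],'side':[(308,275),(241,189),(305,192),(212,226)]}.items():
    for p in l: print(n,p,np.round(plane(n,p,30)))
E
```

```text
(700, 800, 3)
(600, 686, 3)
scene (187, 245) [ 503. -242.   30.]
scene (327, 192) [583. 158.  30.]
scene (335, 250) [751.  26.  30.]
scene (271, 180) [444.  73.  30.]
scene (358, 180) [603. 260.  30.]
scene (322, 125) [337. 370.  30.]
side (308, 275) [ 529. -242.   30.]
side (241, 189) [585. 157.  30.]
side (305, 192) [740.  21.  30.]
side (212, 226) [422.  70.  30.]
```

View pics/crops.png

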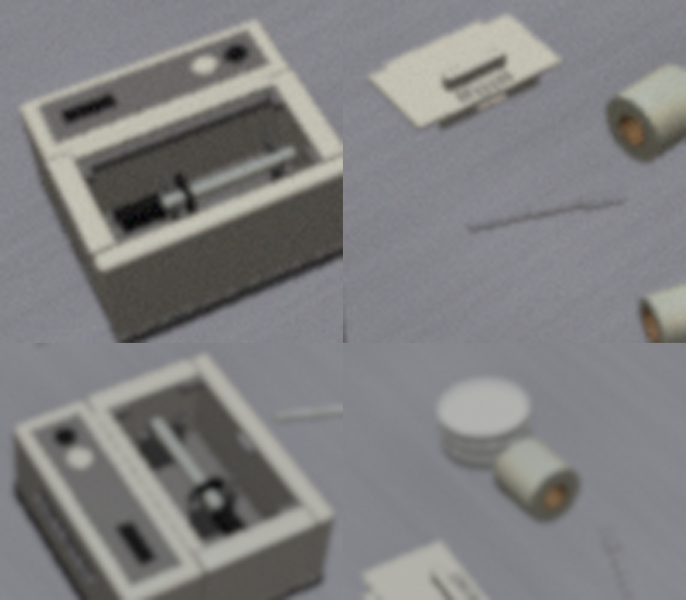

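The crops confirm it: the large black-handled spindle lies in the bay, handle to the right (crop (140,215)) and tip at (290,152). The full roll's open core (crop (632,130)) faces -y, with the dishes behind it. I'll work out rough poses next.

```bash
python3 - <<'E'
from h import *
S=600/700*4
def A(x,y): return (130+x/S,195+y/S)
def A2(x,y): return (235+(x-343)/S,160+y/S)
def B(x,y): return (258+x/S,230+(y-343)/S)
def B2(x,y): return (185+(x-343)/S,150+(y-343)/S)
p=lambda n,uv,z:np.round(plane(n,uv,z)[:2])
print('prn scene FL,FR,RR',p('scene',A(255,20),86),p('scene',A(20,105),86),p('scene',A(100,262),86))
print('prn side RL,FL,RR',p('side',B(205,355),86),p('side',B(15,430),86),p('side',B(335,518),86))
print('spindle handle mid/tip',p('scene',A(140,215),60),p('scene',A(292,152),56),p('side',B(158,422),56))
print('bore',p('scene',A2(632,130),30),p('side',B2(553,495),30))
print('cover corners',[p('scene',A2(*q),17) for q in [(370,78),(420,127),(560,62),(515,12)]],'rib',p('scene',A2(475,68),33))
print('tcp px',proj('scene',observe()['eef_pos']))
c=imaging.calibration('wrist');print(c['fx'],c['cx'],c['cy']);s=observe()
T=np.eye(4);T[:3,:3]=R.from_euler('xyz',s['tcp_rot']).as_matrix();T[:3,3]=s['eef_pos'];print(np.round(np.linalg.inv(T)@c['extrinsics'],3))
for n,lo in (('scene',(340,165)),('side',(210,160))):
  print(n,p(n,(358,171) if n=='scene' else (226,170),45))
E
```

```text
prn scene FL,FR,RR [ 451. -148.] [ 418. -324.] [ 580. -352.]
prn side RL,FL,RR [ 612. -181.] [ 445. -153.] [ 579. -361.]
spindle handle mid/tip [ 539. -304.] [ 554. -189.] [ 555. -193.]
bore [587. 126.] [584. 125.]
cover corners [array([389.,  13.]), array([464.,   8.]), array([476., 147.]), array([400., 162.])] rib [451.  76.]
tcp px [352.19777494  36.96918451]
366.3266914355083 269.4239115006069 216.21102092298884
[[-0.00000e+00 -9.54000e-01 -3.00000e-01  7.55970e+01]
 [ 1.00000e+00 -0.00000e+00 -1.00000e-03  6.52000e-01]
 [ 0.00000e+00 -3.00000e-01  9.54000e-01 -1.43701e+02]
 [ 0.00000e+00  0.00000e+00  0.00000e+00  1.00000e+00]]
scene [587. 274.]
side [591. 253.]
```

```bash
cat > plan.py <<'E'
import sys,json
from h import *
def plan(pos,rot,claw,n=None,dec=1):
    """rows (rounded) bringing the tool from where it is to pos/rot (Rotation)"""
    s=observe();P=np.array(s['eef_pos']);Q=R.from_euler('xyz',s['tcp_rot']);pos=np.array(pos,float)
    ang=(Q.inv()*rot).magnitude();d=np.linalg.norm(pos-P)
    n=n or int(max(np.ceil(ang/.115),np.ceil(d/36),1));rows=[]
    P0=P
    for i in range(1,n+1):
        rv=(Q.inv()*rot).as_rotvec()/(n-i+1)
        sh=np.round(Q.inv().apply(P0+(pos-P0)*i/n-P),dec);rv=np.round(rv,3)
        rows.append([claw,[float(v)+0 for v in sh],[float(v)+0 for v in rv]])
        P=P+Q.apply(sh);Q=Q*R.from_rotvec(rv)
    for i in range(0,n,12): print(json.dumps(rows[i:i+12]))
    print('end',np.round(P,1),'n',n)
def down(yawdeg,tilt=0): # tool x at yaw, pointing down; tilt about tool x, rad
    return R.from_euler('xyz',[np.pi,0,np.radians(yawdeg)])*R.from_rotvec([tilt,0,0])
E
python3 -c "
from plan import *
plan([510,110,310],down(82),1,n=15,dec=0)"
```

```text
[[1, [-28.0, -22.0, -5.0], [0.0, 0.0, 0.087]], [1, [-30.0, -18.0, -6.0], [0.0, 0.0, 0.087]], [1, [-32.0, -17.0, -5.0], [0.0, 0.0, 0.087]], [1, [-33.0, -13.0, -5.0], [0.0, 0.0, 0.087]], [1, [-34.0, -11.0, -5.0], [0.0, 0.0, 0.087]], [1, [-35.0, -7.0, -6.0], [0.0, 0.0, 0.087]], [1, [-35.0, -5.0, -5.0], [0.0, 0.0, 0.087]], [1, [-36.0, -1.0, -5.0], [0.0, 0.0, 0.087]], [1, [-35.0, 1.0, -5.0], [0.0, 0.0, 0.087]], [1, [-36.0, 5.0, -6.0], [0.0, 0.0, 0.087]], [1, [-34.0, 8.0, -5.0], [0.0, 0.0, 0.087]], [1, [-34.0, 11.0, -5.0], [0.0, 0.0, 0.087]]]
[[1, [-33.0, 14.0, -5.0], [0.0, 0.0, 0.087]], [1, [-32.0, 16.0, -6.0], [0.0, 0.001, 0.087]], [1, [-30.0, 19.0, -5.0], [0.0, 0.0, 0.088]]]
end [509.8 109.6 310. ] n 15
```

>>> send_rows(
  deltas=[
    [1,[-28,-22,-5],[0,0,0.087]],
    [1,[-30,-18,-6],[0,0,0.087]],
    [1,[-32,-17,-5],[0,0,0.087]],
    [1,[-33,-13,-5],[0,0,0.087]],
    [1,[-34,-11,-5],[0,0,0.087]],
    [1,[-35,-7,-6],[0,0,0.087]],
    [1,[-35,-5,-5],[0,0,0.087]],
    [1,[-36,-1,-5],[0,0,0.087]],
    [1,[-35,1,-5],[0,0,0.087]],
    [1,[-36,5,-6],[0,0,0.087]],
    [1,[-34,8,-5],[0,0,0.087]],
    [1,[-34,11,-5],[0,0,0.087]],
  ],
)

```text
t: 1.1
eef_pos: [457.8, 201.7, 294.5]
tcp_rot: [-3.141, -0.0, 1.689]
contact_force: [0.3, 0.6, -0.2]
finger_gap: 85.2
gripper_force: 0.0
```

>>> send_rows(
  deltas=[
    [0.2,[-33,14,-5],[0,0,0.087]],
    [0.2,[-32,16,-6],[0,0,0.087]],
    [0.2,[-30,19,-5],[0,0,0.087]],
    [0.2,[0,0,0],[0,0,0]],
    [0.2,[0,0,0],[0,0,0]],
  ],
)

```text
t: 1.52
eef_pos: [510.5, 107.7, 310.3]
tcp_rot: [3.141, 0.0, 1.427]
contact_force: [0.3, 1.7, -1.2]
finger_gap: 51.6
gripper_force: 0.0
```

```bash
cat >> h.py <<'E'
import json
def snap(tag):
    s=observe();c=imaging.calibration('wrist');im=imaging.capture('wrist');cv2.imwrite(f'pics/{tag}.png',im[:,:,::-1])
    json.dump({k:(np.array(v).tolist()) for k,v in c.items()},open(f'pics/{tag}.json','w'))
    print(tag,round(s['t'],2),np.round(s['eef_pos'],1),np.round(s['tcp_rot'],4),'gap',round(s['finger_gap'],1),'F',np.round(s['contact_force'],1))
def load(tag): return json.load(open(f'pics/{tag}.json'))
E
python3 -c "
from h import *
snap('w1')
from plan import *
plan([535,-260,300],down(79.5),0.2,dec=0)"
```

```text
w1 1.52 [510.5 107.7 310.3] [3.1412e+00 4.0000e-04 1.4274e+00] gap 51.6 F [ 0.3  1.7 -1.2]
[[0.2, [-33.0, 7.0, 1.0], [0.0, 0.0, 0.004]], [0.2, [-33.0, 7.0, 1.0], [0.0, 0.0, 0.004]], [0.2, [-33.0, 7.0, 1.0], [0.0, 0.0, 0.004]], [0.2, [-33.0, 8.0, 1.0], [0.0, 0.0, 0.004]], [0.2, [-32.0, 7.0, 1.0], [0.0, 0.0, 0.004]], [0.2, [-33.0, 8.0, 0.0], [0.0, 0.0, 0.004]], [0.2, [-33.0, 7.0, 1.0], [0.0, 0.0, 0.004]], [0.2, [-33.0, 8.0, 1.0], [0.0, 0.0, 0.004]], [0.2, [-32.0, 8.0, 1.0], [0.0, 0.0, 0.004]], [0.2, [-33.0, 8.0, 1.0], [0.0, 0.0, 0.004]], [0.2, [-33.0, 9.0, 1.0], [-0.001, 0.0, 0.003]]]
end [ 535.2 -260.3  299.9] n 11
```

View pics/w1.png

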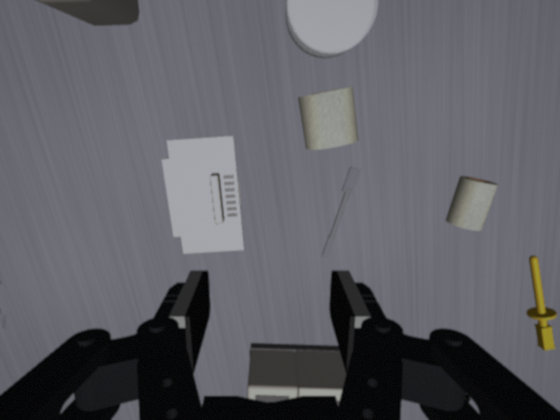

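Wrist view: the cover is at (205,195) with its lip to the left (robot side) and its rib at (217,198). The full roll is at (330,120), its near end facing -y, and the dishes are at (332,15). The spatula is at (340,210) and the thin roll at (472,203). I'll go to the printer.

>>> send_rows(
  deltas=[
    [0.2,[-33,7,1],[0,0,0.004]],
    [0.2,[-33,7,1],[0,0,0.004]],
    [0.2,[-33,7,1],[0,0,0.004]],
    [0.2,[-33,8,1],[0,0,0.004]],
    [0.2,[-32,7,1],[0,0,0.004]],
    [0.2,[-33,8,0],[0,0,0.004]],
    [0.2,[-33,7,1],[0,0,0.004]],
    [0.2,[-33,8,1],[0,0,0.004]],
    [0.2,[-32,8,1],[0,0,0.004]],
    [0.2,[-33,8,1],[0,0,0.004]],
    [0.2,[-33,9,1],[0,0,0.003]],
    [0.2,[0,0,0],[0,0,0]],
  ],
)

```text
t: 2.57
eef_pos: [534.4, -265.3, 299.6]
tcp_rot: [-3.141, 0.003, 1.384]
contact_force: [-1.1, -0.5, -0.6]
finger_gap: 51.0
gripper_force: 0.0
```

```bash
python3 - <<'E'
from h import *
snap('w2')
# roll & cover from w1 by masks
a=cv2.imread('pics/w1.png');c=load('w1');hsv=cv2.cvtColor(a,cv2.COLOR_BGR2HSV)
for nm,(x,y,w,h),z in [('cover',(150,125,105,140),17),('roll',(285,75,85,85),30),('spare',(435,165,75,75),21)]:
    g=cv2.GaussianBlur(a[y:y+h,x:x+w],(3,3),0)
    m=cv2.threshold(g[:,:,2],0,255,cv2.THRESH_OTSU)[1]
    ct=max(cv2.findContours(m,cv2.RETR_EXTERNAL,cv2.CHAIN_APPROX_NONE)[0],key=cv2.contourArea)+np.array([x,y])
    r=cv2.minAreaRect(ct);bp=cv2.boxPoints(r)
    print(nm,cv2.contourArea(ct),np.round(r[0]),np.round(r[1]),round(r[2],1));print([np.round(plane('wrist',q,z,c)[:2]).tolist() for q in bp])
    ap=cv2.approxPolyDP(ct,3,True)[:,0]
    print(' poly',[(q.tolist(),np.round(plane('wrist',q,z,c)[:2]).tolist()) for q in ap])
E
```

```text
w2 2.57 [ 534.4 -265.3  299.6] [-3.1408  0.0034  1.384 ] gap 51.0 F [-1.1 -0.5 -0.6]
cover 7736.5 [202. 195.] [117.  73.] 84.1
[[389.0, 158.0], [475.0, 154.0], [465.0, 8.0], [370.0, 11.0]]
 poly [([231, 136], [473.0, 151.0]), ([167, 141], [398.0, 157.0]), ([169, 157], [396.0, 138.0]), ([162, 160], [387.0, 136.0]), ([173, 235], [379.0, 41.0]), ([181, 238], [388.0, 35.0]), ([184, 253], [387.0, 14.0]), ([243, 249], [463.0, 9.0])]
roll 2294.0 [330. 119.] [58. 43.] 84.6
[[564.0, 188.0], [611.0, 185.0], [613.0, 121.0], [563.0, 124.0]]
 poly [([349, 89], [611.0, 184.0]), ([308, 96], [566.0, 183.0]), ([312, 148], [564.0, 126.0]), ([353, 141], [611.0, 127.0])]
spare 1210.5 [475. 206.] [27. 51.] 20.0
[[730.0, 5.0], [750.0, 63.0], [781.0, 47.0], [762.0, -12.0]]
 poly [([471, 182], [750.0, 57.0]), ([456, 225], [732.0, 4.0]), ([479, 230], [761.0, -7.0]), ([496, 186], [780.0, 47.0])]
```

View pics/w2.png

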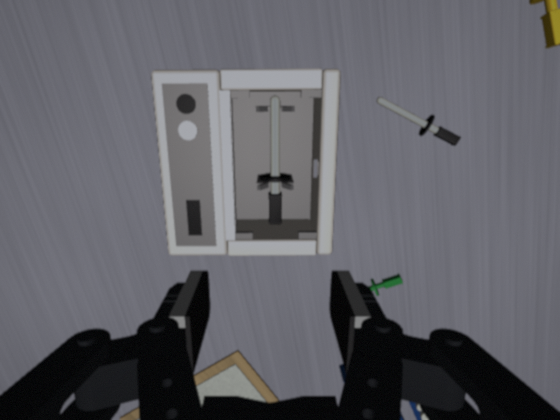

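Wrist view of the printer: the rim corners are at about (153,71), (338,70), (331,254) and (169,255). The spindle tip is at (275,97), the flange at (275,181), and the handle runs (276,192) to (276,223).

```bash
python3 - <<'E'
from h import *
a=cv2.imread('pics/w2.png');c=load('w2');g=cv2.cvtColor(a,cv2.COLOR_BGR2GRAY)
m=(g>125).astype(np.uint8)*255;m[:55]=0;m[265:]=0;m[:,:140]=0;m[:,345:]=0
ct=max(cv2.findContours(m,cv2.RETR_EXTERNAL,cv2.CHAIN_APPROX_NONE)[0],key=cv2.contourArea)
ap=cv2.approxPolyDP(cv2.convexHull(ct),4,True)[:,0]
P=[plane('wrist',q,86,c) for q in ap]
print([(q.tolist(),np.round(p[:2],1).tolist()) for q,p in zip(ap,P)])
for i in range(len(P)):
    d=P[i]-P[i-1];print(np.round(np.linalg.norm(d),1),round(np.degrees(np.arctan2(d[1],d[0])),2))
for nm,q,z in [('tip',(275,97),56),('flange',(275,181),56),('h0',(276,192),63),('h1',(276,223),63),('bayFR',(236,240),86),('bayFL',(231,92),86)]: print(nm,np.round(plane('wrist',q,z,c)[:2],1))
# dark handle centroid
hm=((g<60)*255).astype(np.uint8);hm[:190]=0;hm[224:]=0;hm[:,:255]=0;hm[:,295:]=0
ys,xs=np.nonzero(hm);print('handle px',xs.mean(),ys.mean(),xs.min(),xs.max(),ys.min(),ys.max())
# rod centre per row
for y in (105,125,145,165):
    r=g[y,255:300].astype(int);t=np.nonzero(r>170)[0];print(y,255+t.mean() if len(t) else r)
E
```

```text
[([320, 69], [599.9, -171.8]), ([315, 254], [568.3, -351.0]), ([170, 254], [417.7, -322.5]), ([152, 72], [449.5, -145.9])]
152.6 -9.77
182.0 -99.99
153.3 169.26
179.4 79.81
tip [ 555.9 -187.8]
flange [ 540.3 -272.3]
h0 [ 539.3 -282.8]
h1 [ 533.  -317.1]
bayFR [ 489.6 -320. ]
bayFL [ 516.3 -176.1]
handle px 274.706976744186 211.40697674418604 255 294 193 223
105 [116 112 108 106 104 104 102 104 103 105 103 103 106 108 105 104 118 130
 134 130 132 134 133 121 105  96  99 100 100 100 100 101 103 104 104 102
 103 106 108 112 119 120 121 121 120]
125 [124 124 124 123 124 123 123 123 123 124 123 124 124 122 115 107 118 130
 133 131 132 135 132 123 115 118 122 122 124 122 123 122 123 123 122 122
 122 122 121 121 121 122 121 120 121]
145 [122 124 123 122 123 123 123 123 123 124 123 123 124 122 117 110 119 131
 135 133 132 134 132 122 114 117 123 122 122 122 122 121 122 122 123 121
 123 122 122 122 120 120 121 121 121]
165 [123 122 122 121 121 121 122 122 122 121 121 121 122 120 113 104 114 129
 135 133 133 135 132 122 113 116 122 121 121 121 121 120 121 120 120 120
 121 120 119 120 120 118 120 119 119]
```

```bash
python3 -c "
from plan import *
s=observe();print(s['eef_pos'],s['tcp_rot'])
plan([535.5,-302,110],down(79.7),-0.25,n=8,dec=0)"
```

```text
[ 534.92187884 -262.09772237  299.47577432] [-3.14016963e+00  1.29964286e-03  1.38573905e+00]
[[-0.25, [-5.0, 1.0, 24.0], [0.0, 0.0, -0.001]], [-0.25, [-5.0, 1.0, 23.0], [0.0, 0.0, -0.001]], [-0.25, [-5.0, 1.0, 24.0], [0.0, 0.0, -0.001]], [-0.25, [-4.0, 1.0, 24.0], [0.0, 0.0, 0.0]], [-0.25, [-5.0, 1.0, 23.0], [0.0, 0.0, -0.001]], [-0.25, [-5.0, 1.0, 24.0], [0.0, 0.0, 0.0]], [-0.25, [-5.0, 1.0, 24.0], [-0.001, 0.001, -0.001]], [-0.25, [-5.0, 1.0, 24.0], [0.0, 0.0, 0.0]]]
end [ 535.4 -302.1  109.5] n 8
```

>>> send_rows(
  deltas=[
    [-0.25,[-5,1,24],[0,0,0.005]],
    [-0.25,[-5,1,23],[0,0,0]],
    [-0.25,[-5,1,24],[0,0,0]],
    [-0.25,[-4,1,24],[0,0,0]],
    [-0.25,[-5,1,23],[0,0,0]],
    [-0.25,[-5,1,24],[0,0,0]],
    [-0.25,[-5,1,24],[0,0,0]],
    [-0.25,[-5,1,24],[0,0,0]],
    [-0.25,[0,0,0],[0,0,0]],
    [-0.25,[0,0,0],[0,0,0]],
  ],
)

```text
t: 3.45
eef_pos: [536.2, -297.2, 109.2]
tcp_rot: [-3.138, -0.002, 1.386]
contact_force: [-0.2, 0.6, 1.2]
finger_gap: 31.9
gripper_force: 0.0
```

```bash
python3 - <<'E'
from h import *
snap('w3')
a=cv2.imread('pics/w3.png');cv2.imwrite('pics/w3.png',a)
E
```

```text
w3 3.45 [ 536.2 -297.2  109.2] [-3.1385e+00 -1.6000e-03  1.3861e+00] gap 31.9 F [-0.2  0.6  1.2]
```

View pics/w3.png

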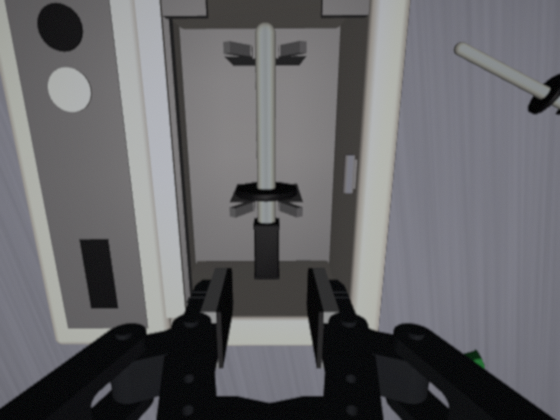

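The handle is at (266,220)–(266,278), the tip at (265,27), the flange at (266,190) and the catch roller at (350,173).

```bash
python3 - <<'E'
from plan import *
c=load('w3');p=lambda q,z:plane('wrist',q,z,c)[:2]
yaw=np.radians(-10.2);X=np.array([np.cos(yaw),np.sin(yaw)]);Y=np.array([-X[1],X[0]]);O=np.array([543.8,-254.6])
for nm,q,z in [('tip',(265,27),56),('flange',(266,190),56),('h0',(266,220),63),('h1',(266,278),63),('catch',(348,173),78.6),('bayrearedge top',(369,10),86),('bayrear bot',(355,318),86),('bayfront top',(162,0),86),('bayfront bot',(187,318),86)]:
    w=p(q,z);print(nm,np.round(w,1),'prn',np.round([(w-O)@X,(w-O)@Y],1))
plan([535.8,-302.5,37],down(79.7),-0.25,n=4,dec=0)
E
```

```text
tip [ 555.3 -187.6] prn [-0.5 67.9]
flange [ 540.7 -267.3] prn [ -0.8 -13.1]
h0 [ 537.9 -282.2] prn [ -0.9 -28.2]
h1 [ 531.4 -316.5] prn [ -1.2 -63.2]
catch [ 582.2 -261.2] prn [39.   0.3]
bayrearedge top [ 597.4 -194.6] prn [42.1 68.6]
bayrear bot [ 575.2 -336.4] prn [ 45.4 -74.9]
bayfront top [ 515.7 -175.6] prn [-41.6  72.8]
bayfront bot [ 488.9 -320.3] prn [-42.4 -74.4]
[[-0.25, [-1.0, 0.0, 18.0], [0.0, 0.0, -0.001]], [-0.25, [-1.0, 0.0, 19.0], [0.0, 0.0, -0.001]], [-0.25, [-2.0, 0.0, 18.0], [0.0, 0.0, -0.002]], [-0.25, [-1.0, 0.0, 19.0], [-0.001, -0.001, -0.001]]]
end [ 536.  -302.8   36.6] n 4
```

>>> send_rows(
  deltas=[
    [-0.25,[-1,0,18],[0,0,0.004]],
    [-0.25,[-1,-1,18],[0,0,0]],
    [-0.25,[-1,0,18],[0,0,0]],
    [-0.25,[-1,0,18],[0,0,0]],
    [-0.25,[0,0,0],[0,0,0]],
    [-0.25,[0,0,0],[0,0,0]],
    [-0.8,[0,0,0],[0,0,0]],
    [-0.8,[0,0,0],[0,0,0]],
    [-0.8,[0,0,0],[0,0,0]],
    [-0.8,[0,0,0],[0,0,0]],
  ],
  force=80,
)

```text
t: 4.33
eef_pos: [535.5, -302.6, 40.4]
tcp_rot: [3.14, -0.001, 1.381]
contact_force: [-3.4, 2.1, 9.1]
finger_gap: 12.6
gripper_force: 78.0
```

>>> send_rows(
  deltas=[
    [-0.8,[0,0,-10],[0,0,0]],
    [-0.8,[0,0,-15],[0,0,0]],
    [-0.8,[0,0,-20],[0,0,0]],
    [-0.8,[0,0,-25],[0,0,0]],
    [-0.8,[0,0,-20],[0,0,0]],
    [-0.8,[0,0,-15],[0,0,0]],
    [-0.8,[0,0,-5],[0,0,0]],
    [-0.8,[0,0,0],[0,0,0]],
  ],
)

```text
t: 5.0
eef_pos: [535.7, -303.5, 150.5]
tcp_rot: [3.138, 0.0, 1.38]
contact_force: [0.0, 0.3, -1.1]
finger_gap: 12.4
gripper_force: 77.7
```

```bash
python3 - <<'E'
from plan import *
c=load('w1')
for q in [(300,95),(350,88),(308,150),(357,142),(325,91.5),(332.5,146)]: print(q,np.round(plane('wrist',q,30,c)[:2],1),np.round(plane('wrist',q,60,c)[:2],1))
rs=[];
for n,(x,y,w,h) in {'scene':(308,174,36,36),'side':(225,172,36,36)}.items():
    im=cv2.imread(f'pics/{n}0.png')[y:y+h,x:x+w];H=cv2.cvtColor(im,cv2.COLOR_BGR2HSV)
    m=((H[:,:,1]>75)&(H[:,:,0]<22)).astype(np.uint8)*255
    ct=max(cv2.findContours(m,cv2.RETR_EXTERNAL,cv2.CHAIN_APPROX_NONE)[0],key=cv2.contourArea)
    r=cv2.boundingRect(ct);ctr=(x+r[0]+r[2]/2-.5,y+r[1]+r[3]/2-.5);print(n,ctr,r);rs.append(ray(n,ctr))
print('bore tri',tri(rs))
s=observe();print(s['eef_pos'],s['finger_gap'],s['contact_force'],s['wrist_torque'])
plan([588,-25,130],down(90),-0.8,dec=0)
E
```

```text
(300, 95) [557.1 185.1] [554.7 185. ]
(350, 88) [612.1 184.5] [605.7 184.4]
(308, 150) [559.1 124.2] [556.5 128.4]
(357, 142) [615.5 125.2] [608.9 129.3]
(325, 91.5) [584.7 184.8] [580.3 184.7]
(332.5, 146) [587.4 124.7] [582.8 128.9]
scene (318.5, 198.0) (7, 20, 8, 9)
side (246.5, 194.5) (19, 20, 6, 6)
bore tri [584.67624866 125.3938207   28.3480325 ]
[ 535.72662461 -303.53484915  150.48759803] 12.388033951778494 [ 0.00358035  0.28803179 -1.09539645] [-0.01939059 -0.01034397 -0.03167423]
[[-0.8, [35.0, 0.0, 3.0], [0.0, 0.0, -0.024]], [-0.8, [36.0, 0.0, 2.0], [0.001, 0.0, -0.024]], [-0.8, [35.0, 2.0, 3.0], [0.0, 0.0, -0.024]], [-0.8, [36.0, 2.0, 2.0], [0.001, 0.0, -0.024]], [-0.8, [35.0, 4.0, 3.0], [0.0, 0.0, -0.024]], [-0.8, [35.0, 4.0, 2.0], [0.001, 0.0, -0.023]], [-0.8, [35.0, 5.0, 3.0], [0.0, 0.0, -0.024]], [-0.8, [35.0, 5.0, 2.0], [0.001, 0.001, -0.023]]]
end [587.7 -25.1 130.4] n 8
```

```bash
python3 - <<'E'
from plan import *
plan([592.5,-25,110],down(92.7),-0.8,n=9,dec=0)
E
```

```text
[[-0.8, [32.0, 0.0, 4.0], [0.0, 0.0, -0.026]], [-0.8, [31.0, 1.0, 5.0], [0.0, 0.0, -0.026]], [-0.8, [32.0, 2.0, 4.0], [0.001, 0.0, -0.027]], [-0.8, [31.0, 3.0, 5.0], [0.0, 0.0, -0.026]], [-0.8, [31.0, 4.0, 4.0], [0.001, 0.0, -0.027]], [-0.8, [32.0, 4.0, 5.0], [0.0, 0.0, -0.026]], [-0.8, [31.0, 6.0, 4.0], [0.001, 0.0, -0.027]], [-0.8, [31.0, 6.0, 5.0], [0.0, 0.0, -0.026]], [-0.8, [31.0, 7.0, 4.0], [0.0, 0.001, -0.027]]]
end [592.8 -24.7 110.4] n 9
```

>>> send_rows(
  deltas=[
    [-0.8,[32,0,4],[0,0,-0.026]],
    [-0.8,[31,1,5],[0,0,-0.026]],
    [-0.8,[32,2,4],[0,0,-0.027]],
    [-0.8,[31,3,5],[0,0,-0.026]],
    [-0.8,[31,4,4],[0,0,-0.027]],
    [-0.8,[32,4,5],[0,0,-0.026]],
    [-0.8,[31,6,4],[0,0,-0.027]],
    [-0.8,[31,6,5],[0,0,-0.026]],
    [-0.8,[31,7,4],[0,0,-0.027]],
    [-0.8,[0,0,25],[0,0,0]],
    [-0.8,[0,0,25],[0,0,0]],
    [-0.8,[0,0,25],[0,0,0]],
  ],
)

```text
t: 6.0
eef_pos: [591.3, -23.1, 31.6]
tcp_rot: [-3.141, -0.0, 1.62]
contact_force: [-0.1, -0.1, -0.8]
finger_gap: 12.2
gripper_force: 77.7
```

>>> send_rows(
  deltas=[
    [-0.8,[0,0,10],[0,0,0]],
    [-0.8,[0,0,5],[0,0,0]],
    [-0.8,[0,0,0],[0,0,0]],
    [-0.8,[0,0,0],[0,0,0]],
  ],
)

```text
t: 6.33
eef_pos: [592.1, -24.9, 18.9]
tcp_rot: [3.141, 0.0, 1.617]
contact_force: [0.6, -0.1, -0.5]
finger_gap: 12.1
gripper_force: 77.7
```

```bash
python3 - <<'E'
from h import *
s=observe();print(s['t'],s['eef_pos'],s['tcp_rot'],s['finger_gap'],s['contact_force'])
T=R.from_euler('xyz',s['tcp_rot']);P=np.array(s['eef_pos'])
out=[]
pred=P+T.apply([117,0,-15.6]);print('pred tip',pred)
for n in ('scene','side'):
    im=imaging.capture(n)[:,:,::-1];cv2.imwrite(f'pics/{n}1.png',im)
    u=proj(n,pred);print(n,u)
    x,y=[int(v)-33 for v in u]
    out.append(cv2.resize(im[y:y+67,x:x+67],(400,400),interpolation=cv2.INTER_CUBIC));print('crop origin',x,y,'scale',400/67)
w=imaging.capture('wrist')[:,:,::-1];cv2.imwrite('pics/w4.png',w)
cv2.imwrite('pics/c1.png',np.hstack(out))
E
```

```text
6.3333 [592.12853841 -24.92135878  18.89322385] [3.14097693e+00 1.64302060e-04 1.61729173e+00] 12.118389512388454 [ 0.63869786 -0.07162127 -0.54173316]
pred tip [586.68082201  91.9543097   34.47399734]
scene [309.98883587 202.01815857]
crop origin 276 169 scale 5.970149253731344
side [253.06627782 198.45341072]
crop origin 220 165 scale 5.970149253731344
```

View pics/c1.png

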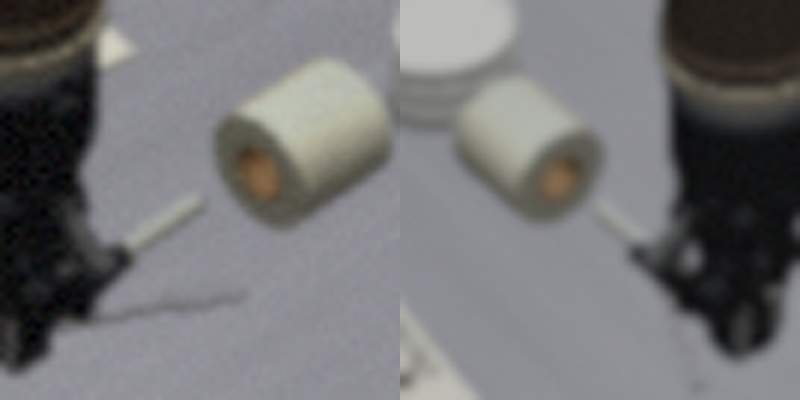

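The tip is at crop (201,201) in the scene half and (597,205) in the side half, within 1 px of the prediction. The bore centre is at (261,173) and (559,178), so the rod is lined up with it. I'll lower 2 mm and insert.

>>> send_rows(
  deltas=[
    [-0.8,[4,0,2],[0,0,0]],
    [-0.8,[10,0,0],[0,0,0]],
    [-0.8,[10,0,0],[0,0,0]],
    [-0.8,[8,0,0],[0,0,0]],
    [-0.8,[8,0,0],[0,0,0]],
    [-0.8,[8,0,0],[0,0,0]],
    [-0.8,[0,0,0],[0,0,0]],
  ],
)

```text
t: 7.07
eef_pos: [589.3, 26.4, 16.1]
tcp_rot: [-3.141, -0.001, 1.621]
contact_force: [0.5, 0.9, -0.2]
finger_gap: 12.3
gripper_force: 77.7
```

>>> send_rows(
  deltas=[
    [-0.8,[10,0,0],[0,0,0]],
    [-0.8,[12,0,0],[0,0,0]],
    [-0.8,[12,0,0],[0,0,0]],
    [-0.8,[12,0,0],[0,0,0]],
    [-0.8,[10,0,0],[0,0,0]],
    [-0.8,[5,0,0],[0,0,0]],
    [-0.8,[3,0,0],[0,0,0]],
    [-0.8,[0,0,0],[0,0,0]],
  ],
)

```text
t: 7.73
eef_pos: [586.3, 88.2, 16.2]
tcp_rot: [-3.142, -0.0, 1.619]
contact_force: [0.0, 0.3, -0.3]
finger_gap: 12.1
gripper_force: 77.7
```

```bash
python3 - <<'E'
from h import *
s=observe();print(s['t'],s['eef_pos'],s['tcp_rot'],s['finger_gap'],s['contact_force'],s['wrist_torque'])
out=[]
for n in ('scene','side'):
    im=imaging.capture(n)[:,:,::-1];cv2.imwrite(f'pics/{n}2.png',im)
    u=proj(n,[586,140,34]);x,y=[int(v)-33 for v in u]
    out.append(cv2.resize(im[y:y+67,x:x+67],(400,400),interpolation=cv2.INTER_CUBIC))
cv2.imwrite('pics/c2.png',np.hstack(out))
E
```

```text
7.7333 [586.33929144  88.2171236   16.21708617] [-3.14153357e+00 -9.72480109e-05  1.61894453e+00] 12.06487098195407 [ 0.03859699  0.26969616 -0.34275298] [-0.01644711 -0.03642196 -0.00655948]
```

View pics/c2.png

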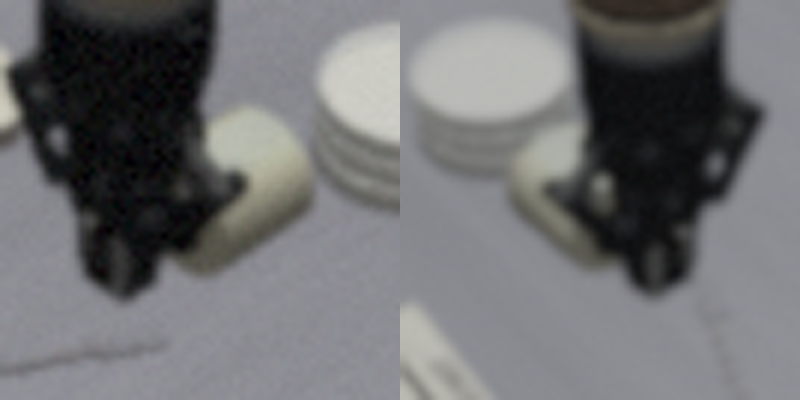

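>>> send_rows(
  deltas=[
    [-0.8,[0,0,0],[0,0,0]],
    [-0.8,[0,0,-3],[0,0.02,0]],
    [-0.8,[0,0,-3],[0,0.02,0]],
    [-0.8,[0,0,-4],[0,0.02,0]],
    [-0.8,[0,0,-5],[0,0.02,0]],
    [-0.8,[0,0,-8],[0,0,0]],
    [-0.8,[0,0,-10],[0,0,0]],
    [-0.8,[0,0,-15],[0,0,0]],
    [-0.8,[0,0,-15],[0,0,0]],
    [-0.8,[0,0,-10],[0,0,0]],
    [-0.8,[0,0,-5],[0,0,0]],
    [-0.8,[0,0,0],[0,0,0]],
  ],
  force=115,
)

```text
t: 8.83
eef_pos: [587.5, 82.0, 95.6]
tcp_rot: [3.139, -0.081, 1.618]
contact_force: [-0.7, 0.1, -2.1]
finger_gap: 11.4
gripper_force: 111.8
```

```bash
python3 - <<'E'
from h import *
s=observe();print(s['t'],s['eef_pos'],s['tcp_rot'],s['finger_gap'],s['contact_force'],s['wrist_torque'])
out=[]
for n in ('scene','side'):
    im=imaging.capture(n)[:,:,::-1];cv2.imwrite(f'pics/{n}3.png',im)
    u=proj(n,[586,150,100]);x,y=[int(v)-40 for v in u]
    out.append(cv2.resize(im[y:y+80,x:x+80],(400,400),interpolation=cv2.INTER_CUBIC))
cv2.imwrite('pics/c3.png',np.hstack(out))
E
```

```text
8.8333 [587.49161076  81.9973371   95.63142665] [ 3.13917274 -0.08053152  1.61821073] 11.400059368470421 [-0.72630843  0.08276821 -2.11415067] [-0.2606032  -0.0157276  -0.01016486]
```

View pics/c3.png

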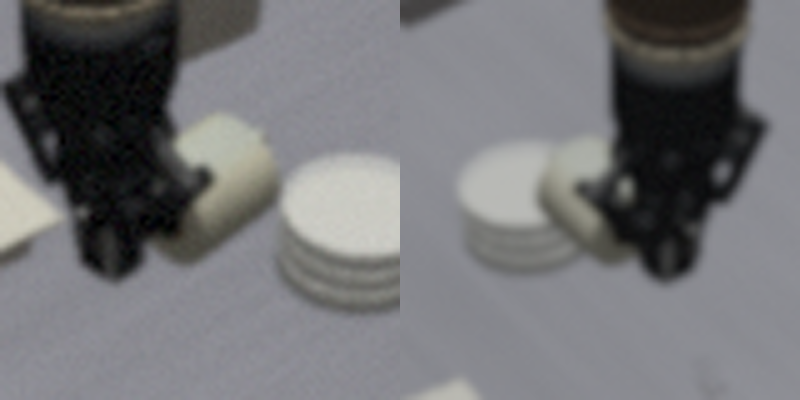

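The roll hangs on the spindle clear of the bench, and the dishes stand untouched. The rod tip shows past the roll's far end at crop (262,135). I'll check the droop numerically, then carry it.

```bash
python3 - <<'E'
from plan import *
s=observe();T=R.from_euler('xyz',s['tcp_rot']);P=np.array(s['eef_pos'])
u0=proj('scene',[586,150,100]);o=np.array([int(v)-40 for v in u0])
print('tip px',o+np.array([262,133])/5,'pred',proj('scene',P+T.apply([117,0,-15.6])), 'if 5deg droop',proj('scene',P+T.apply([117,0,-5.4])))
rot=down(79.2)*R.from_rotvec([0,.08,0])
plan([535.5,-301,158],rot,-0.8,n=20,dec=0)
E
```

```text
tip px [338.4 160.6] pred [338.96441633 160.27588008] if 5deg droop [338.89713806 163.16039603]
[[-0.8, [-19.0, -3.0, -5.0], [-0.001, 0.0, 0.012]], [-0.8, [-18.0, -4.0, -4.0], [-0.001, 0.0, 0.012]], [-0.8, [-19.0, -3.0, -5.0], [-0.001, 0.0, 0.012]], [-0.8, [-19.0, -2.0, -5.0], [-0.001, 0.0, 0.012]], [-0.8, [-19.0, -3.0, -5.0], [-0.001, 0.0, 0.012]], [-0.8, [-19.0, -2.0, -4.0], [-0.001, 0.0, 0.012]], [-0.8, [-19.0, -2.0, -5.0], [-0.001, 0.0, 0.012]], [-0.8, [-19.0, -2.0, -5.0], [-0.001, 0.0, 0.012]], [-0.8, [-18.0, -2.0, -5.0], [-0.001, 0.0, 0.012]], [-0.8, [-19.0, -1.0, -4.0], [-0.001, 0.0, 0.012]], [-0.8, [-19.0, -1.0, -5.0], [-0.001, 0.0, 0.012]], [-0.8, [-19.0, -1.0, -5.0], [-0.001, 0.0, 0.011]]]
[[-0.8, [-19.0, -1.0, -4.0], [-0.001, 0.0, 0.012]], [-0.8, [-19.0, 0.0, -5.0], [-0.001, 0.0, 0.011]], [-0.8, [-19.0, -1.0, -5.0], [-0.001, 0.0, 0.012]], [-0.8, [-19.0, 0.0, -5.0], [-0.001, 0.0, 0.011]], [-0.8, [-19.0, 1.0, -4.0], [-0.001, 0.0, 0.012]], [-0.8, [-19.0, 0.0, -5.0], [-0.001, 0.0, 0.011]], [-0.8, [-19.0, 1.0, -5.0], [-0.001, 0.0, 0.012]], [-0.8, [-19.0, 1.0, -5.0], [0.0, 0.0, 0.011]]]
end [ 536.  -300.8  158.4] n 20
```

>>> send_rows(
  deltas=[
    [-0.8,[-10,-2,-8],[0,0,0.012]],
    [-0.8,[-18,-4,-8],[0,0,0.012]],
    [-0.8,[-19,-3,-8],[0,0,0.012]],
    [-0.8,[-19,-2,-8],[0,0,0.012]],
    [-0.8,[-19,-3,-8],[0,0,0.012]],
    [-0.8,[-19,-2,-6],[0,0,0.012]],
    [-0.8,[-19,-2,-5],[0,0,0.012]],
    [-0.8,[-19,-2,-5],[0,0,0.012]],
    [-0.8,[-18,-2,-5],[0,0,0.012]],
    [-0.8,[-19,-1,-4],[0,0,0.012]],
    [-0.8,[-19,-1,-5],[0,0,0.012]],
    [-0.8,[-19,-1,-5],[0,0,0.011]],
  ],
)

```text
t: 9.93
eef_pos: [556.0, -143.5, 152.4]
tcp_rot: [-3.13, -0.079, 1.471]
contact_force: [0.0, 0.5, -2.1]
finger_gap: 11.2
gripper_force: 112.0
```

>>> send_rows(
  deltas=[
    [-0.8,[-19,-1,-2],[0,0,0.012]],
    [-0.8,[-19,0,-2],[0,0,0.011]],
    [-0.8,[-19,-1,-2],[0,0,0.012]],
    [-0.8,[-19,0,-2],[0,0,0.011]],
    [-0.8,[-19,1,-2],[0,0,0.012]],
    [-0.8,[-19,0,-2],[0,0,0.011]],
    [-0.8,[-19,1,-2],[0,0,0.012]],
    [-0.8,[-15,1,-2],[0,0,0.011]],
    [-0.8,[-8,0,0],[0,0,0]],
    [-0.8,[0,0,0],[0,0,0]],
    [-0.8,[0,0,0],[0,0,0]],
  ],
)

```text
t: 10.85
eef_pos: [536.3, -295.8, 155.2]
tcp_rot: [-3.123, -0.078, 1.381]
contact_force: [-0.2, 0.2, -3.1]
finger_gap: 11.3
gripper_force: 112.1
```

```bash
python3 - <<'E'
from plan import *
s=observe();print(s['t'],s['eef_pos'],s['tcp_rot'],s['finger_gap'],s['contact_force'],s['wrist_torque'])
rot=down(79.4)*R.from_rotvec([0,.08,0])
plan([535.5,-301.4,85],rot,-0.8,n=5,dec=1)
E
```

```text
10.85 [ 536.31598223 -295.82763298  155.2201417 ] [-3.12255568 -0.07839363  1.38112686] 11.273427328497409 [-0.2353637   0.21313155 -3.05024233] [-2.21273537e-01 -2.21270679e-04  1.89817912e-02]
[[-0.8, [-2.2, 0.3, 13.9], [-0.004, 0.0, -0.001]], [-0.8, [-2.2, 0.3, 13.9], [-0.004, 0.0, -0.001]], [-0.8, [-2.3, 0.2, 13.9], [-0.004, 0.001, -0.001]], [-0.8, [-2.2, 0.1, 13.9], [-0.003, 0.0, -0.001]], [-0.8, [-2.2, 0.1, 14.0], [-0.004, 0.001, -0.001]]]
end [ 535.5 -301.4   85. ] n 5
```

>>> send_rows(
  deltas=[
    [-0.8,[-2,0,10],[-0.004,0,0]],
    [-0.8,[-2,0,14],[-0.004,0,0]],
    [-0.8,[-2,0,14],[-0.004,0,0]],
    [-0.8,[-2,0,14],[-0.004,0,0]],
    [-0.8,[-2,0,14],[-0.003,0,0]],
    [-0.8,[-1,0,8],[0,-0.02,0]],
    [-0.8,[0,0,4],[0,-0.02,0]],
    [-0.8,[0,0,0],[0,-0.02,0]],
    [-0.8,[0,0,0],[0,-0.018,0]],
    [-0.8,[0,0,0],[0,0,0]],
    [-0.8,[0,0,0],[0,0,0]],
  ],
)

```text
t: 11.77
eef_pos: [536.0, -299.6, 77.3]
tcp_rot: [3.14, 0.0, 1.384]
contact_force: [-0.0, -0.2, -3.1]
finger_gap: 11.5
gripper_force: 112.0
```

```bash
python3 - <<'E'
from plan import *
snap('w5');s=observe();print(s['eef_pos'],s['tcp_rot'],s['finger_gap'],s['contact_force'],s['wrist_torque'])
plan([535.5,-302.4,45],down(79.2),-0.8,n=5,dec=1)
a=cv2.imread('pics/w5.png');b=cv2.cvtColor(a,cv2.COLOR_BGR2GRAY)
out=a
for n in ('scene','side'):
    im=imaging.capture(n)[:,:,::-1];cv2.imwrite(f'pics/{n}4.png',im)
E
```

```text
w5 11.77 [ 536.  -299.6   77.3] [3.1402e+00 2.0000e-04 1.3838e+00] gap 11.5 F [-0.  -0.2 -3.1]
[ 535.74785    -300.11334257   77.33820175] [3.14022888e+00 2.26903277e-04 1.38304769e+00] 11.268490526540146 [-0.5107912  -0.03435749 -1.730164  ] [-0.13751784  0.01107151  0.01693547]
[[-0.8, [-0.5, 0.0, 6.5], [0.0, 0.0, 0.0]], [-0.8, [-0.4, 0.1, 6.4], [0.0, 0.0, 0.0]], [-0.8, [-0.5, 0.0, 6.5], [0.0, 0.0, 0.0]], [-0.8, [-0.4, 0.0, 6.5], [0.001, 0.0, 0.0]], [-0.8, [-0.5, 0.0, 6.4], [0.0, 0.0, 0.001]]]
end [ 535.5 -302.4   45. ] n 5
```

>>> send_rows(
  deltas=[
    [-0.8,[-0.5,0,6.5],[0,0,0]],
    [-0.8,[-0.5,0,6.5],[0,0,0]],
    [-0.8,[-0.5,0,6.5],[0,0,0]],
    [-0.8,[-0.5,0,6.5],[0,0,0]],
    [-0.8,[-0.5,0,4],[0,0,0]],
    [-0.8,[0,0,2],[0,0,0]],
    [-0.8,[0,0,0],[0,0,0]],
    [-0.8,[0,0,0],[0,0,0]],
  ],
)

```text
t: 12.58
eef_pos: [534.7, -303.0, 44.6]
tcp_rot: [3.141, 0.0, 1.382]
contact_force: [0.8, -0.5, -1.1]
finger_gap: 11.6
gripper_force: 112.0
```

>>> send_rows(
  deltas=[
    [-0.8,[0,0,2],[0,0,0]],
    [-0.8,[0,0,2],[0,0,0]],
    [-0.8,[0,0,0],[0,0,0]],
    [-0.8,[0,0,0],[0,0,0]],
  ],
)

```text
t: 12.92
eef_pos: [535.0, -303.1, 41.1]
tcp_rot: [3.14, 0.0, 1.382]
contact_force: [0.4, 0.0, 1.2]
finger_gap: 11.4
gripper_force: 112.7
```

>>> send_rows(
  deltas=[
    [-0.8,[0,0,1],[0,0,0]],
    [-0.8,[0,0,0],[0,0,0]],
    [-0.65,[0,0,0],[0,0,0]],
    [-0.5,[0,0,0],[0,0,0]],
    [-0.35,[0,0,0],[0,0,0]],
    [-0.3,[0,0,0],[0,0,0]],
    [-0.3,[0,0,0],[0,0,0]],
    [-0.3,[0,0,-5],[0,0,0]],
    [-0.3,[0,0,-10],[0,0,0]],
    [-0.3,[0,0,-15],[0,0,0]],
    [-0.3,[0,0,-20],[0,0,0]],
    [-0.3,[0,0,-20],[0,0,0]],
  ],
)

```text
t: 13.92
eef_pos: [534.7, -302.8, 110.7]
tcp_rot: [-3.142, 0.0, 1.382]
contact_force: [0.1, -0.3, -0.2]
finger_gap: 29.6
gripper_force: 0.0
```

>>> send_rows(
  deltas=[
    [-0.3,[0,0,-25],[0,0,0]],
    [-0.3,[0,0,-35],[0,0,0]],
    [-0.3,[0,0,-40],[0,0,0]],
    [-0.3,[0,0,-40],[0,0,0]],
    [-0.3,[0,0,-20],[0,0,0]],
    [-0.3,[0,0,0],[0,0,0]],
  ],
)

```text
t: 14.42
eef_pos: [536.5, -304.6, 276.0]
tcp_rot: [3.132, 0.002, 1.382]
contact_force: [0.1, -0.0, -0.0]
finger_gap: 29.6
gripper_force: 0.0
```

```bash
python3 - <<'E'
from plan import *
snap('w6')
a=cv2.imread('pics/w6.png');c=load('w6')
yaw=np.radians(-10.2);X=np.array([np.cos(yaw),np.sin(yaw)]);Y=np.array([-X[1],X[0]]);O=np.array([543.8,-254.6])
def px(x,y,z): return proj('wrist',[*(O+x*X+y*Y),z],c)
for nm,q in dict(roll=(0,17,78),handle=(0,-48,63),tip=(0,69,56),rimRR=(43,-74,86),rimFL=(-42,74,86)).items(): print(nm,np.round(px(*q)))
plan([452,76,150],down(86),-0.3,n=12,dec=0)
E
```

```text
w6 14.42 [ 536.5 -304.6  276. ] [3.1321e+00 2.0000e-03 1.3817e+00] gap 29.6 F [ 0.1 -0.  -0. ]
roll [263. 112.]
handle [264. 180.]
tip [262.  52.]
rimRR [310. 211.]
rimFL [211.  41.]
[[-0.3, [30.0, -13.0, 10.0], [0.0, 0.0, -0.01]], [-0.3, [30.0, -12.0, 10.0], [0.001, 0.0, -0.01]], [-0.3, [30.0, -13.0, 10.0], [0.0, 0.0, -0.01]], [-0.3, [30.0, -12.0, 11.0], [0.001, 0.0, -0.01]], [-0.3, [30.0, -11.0, 10.0], [0.0, 0.0, -0.01]], [-0.3, [31.0, -12.0, 10.0], [0.001, 0.0, -0.01]], [-0.3, [30.0, -11.0, 10.0], [0.0, 0.0, -0.01]], [-0.3, [31.0, -10.0, 10.0], [0.001, 0.0, -0.01]], [-0.3, [30.0, -11.0, 11.0], [0.0, 0.0, -0.01]], [-0.3, [31.0, -10.0, 10.0], [0.001, 0.0, -0.01]], [-0.3, [31.0, -10.0, 10.0], [0.0, 0.001, -0.009]], [-0.3, [31.0, -9.0, 10.0], [0.001, 0.0, -0.01]]]
end [452.   76.  150.2] n 12
```

View pics/w6.png

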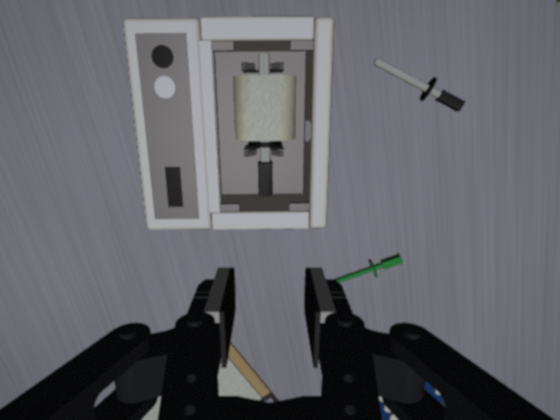

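The full roll hangs on the spindle between the two cradles at (265,107), with the handle at (265,178), flange at (264,146) and tip at (264,60), close to the predicted positions, so it is seated. I'll do the cover next.

>>> send_rows(
  deltas=[
    [-0.3,[30,-13,10],[0,0,-0.006]],
    [-0.3,[30,-12,10],[0,0,-0.01]],
    [-0.3,[30,-13,10],[0,0,-0.01]],
    [-0.3,[30,-12,11],[0,0,-0.01]],
    [-0.3,[30,-12,10],[0,0,-0.01]],
    [-0.3,[31,-12,10],[0,0,-0.01]],
    [-0.3,[30,-12,10],[0,0,-0.01]],
    [-0.3,[31,-11,10],[0,0,-0.01]],
    [-0.3,[30,-11,11],[0,0,-0.01]],
    [-0.3,[31,-11,10],[0,0,-0.01]],
    [-0.3,[31,-11,10],[0,0,-0.005]],
    [-0.3,[31,-10,10],[0,0,0]],
  ],
)

```text
t: 15.47
eef_pos: [444.6, 79.4, 146.5]
tcp_rot: [-3.141, 0.001, 1.484]
contact_force: [0.0, -0.6, 0.2]
finger_gap: 30.2
gripper_force: 0.0
```

>>> send_rows(
  deltas=[
    [-0.3,[5,0,0],[0,0,0]],
    [-0.3,[0,0,0],[0,0,0]],
    [-0.3,[0,0,0],[0,0,0]],
  ],
)

```text
t: 15.72
eef_pos: [446.3, 82.5, 147.3]
tcp_rot: [-3.141, 0.001, 1.484]
contact_force: [0.0, -0.9, -0.5]
finger_gap: 30.1
gripper_force: 0.0
```

```bash
python3 - <<'E'
from plan import *
snap('w7')
a=cv2.imread('pics/w7.png');c=load('w7');g=cv2.GaussianBlur(cv2.cvtColor(a,cv2.COLOR_BGR2GRAY),(3,3),0)
E=np.array(c['extrinsics']);print('cam',np.round(E[:3,3]))
ex=[proj('wrist',q,c) for q in ([473,151,17],[463,9,17],[398,157,17],[387,14,17],[444,82,33])];print(np.round(ex))
m=(g>135).astype(np.uint8)*255;m[330:]=0
ct=[k for k in cv2.findContours(m,cv2.RETR_EXTERNAL,cv2.CHAIN_APPROX_NONE)[0] if cv2.pointPolygonTest(k,tuple(map(float,ex[4])),True)>-30 and cv2.contourArea(k)>3000]
for k in ct:
    print(cv2.contourArea(k),cv2.boundingRect(k))
    for q in cv2.approxPolyDP(k,4,True)[:,0]: print(q.tolist(),np.round(plane('wrist',q,17,c)[:2],1).tolist())
u=ex[4].astype(int);print('otsu region stats',g[u[1]-40:u[1]+41:10,u[0]-40:u[0]+41:5])
E
```

```text
w7 15.72 [446.3  82.5 147.3] [-3.1414e+00  1.1000e-03  1.4838e+00] gap 30.1 F [ 0.  -0.9 -0.5]
cam [454. 159. 291.]
[[297. 110.]
 [296. 288.]
 [192. 111.]
 [205. 289.]
 [265. 212.]]
19020.5 (179, 109, 121, 181)
[191, 110] [397.5, 157.7]
[192, 139] [395.1, 137.3]
[179, 142] [385.2, 136.0]
[189, 261] [378.0, 40.7]
[201, 264] [387.3, 37.2]
[203, 278] [387.1, 24.5]
[213, 277] [395.5, 24.7]
[218, 266] [400.9, 34.2]
[233, 266] [413.1, 33.1]
[237, 289] [414.0, 11.9]
[296, 288] [463.2, 8.5]
[299, 110] [474.7, 150.9]
otsu region stats [[160 161 161 161 161 161 161 102 103  98 161 155 147 146 160 130 108]
 [161 161 161 161 161 161 161 139 161 151 161 155 154 156 160 126 108]
 [161 160 161 161 161 161 161 138 161 152 159 156 156 156 161 126 108]
 [161 161 161 161 161 161 161 137 161 154 159 159 159 155 161 122 108]
 [161 161 161 161 161 161 161 138 161 154 159 156 155 155 161 122 108]
 [161 161 161 161 161 161 161 141 161 155 158 156 154 154 161 118 109]
 [161 161 161 161 161 161 161 138 161 155 158 154 155 151 160 115 109]
 [160 161 161 161 161 161 161 134 161 156 158 161 161 161 161 114 109]
 [161 161 160 161 161 161 161 161 160 160 161 161 161 161 161 111 109]]
```

```bash
python3 - <<'E'
from plan import *
plan([443.8,81.7,21],down(85.4),-0.3,n=8,dec=1)
E
```

```text
[[-0.3, [0.0, -0.4, 15.8], [0.0, 0.0, -0.001]], [-0.3, [-0.1, -0.3, 15.8], [0.0, 0.0, -0.001]], [-0.3, [0.0, -0.4, 15.8], [0.0, 0.0, -0.001]], [-0.3, [-0.1, -0.3, 15.9], [0.0, 0.0, -0.001]], [-0.3, [0.0, -0.4, 15.8], [0.0, 0.0, -0.001]], [-0.3, [0.0, -0.3, 15.8], [0.0, 0.0, -0.001]], [-0.3, [-0.1, -0.4, 15.8], [0.0, 0.0, -0.001]], [-0.3, [0.0, -0.3, 15.8], [0.0, 0.001, -0.001]]]
end [443.8  81.7  21. ] n 8
```

>>> send_rows(
  deltas=[
    [-0.3,[0,-0.5,20],[0,0,-0.002]],
    [-0.3,[0,-0.5,25],[0,0,-0.002]],
    [-0.3,[0,-0.5,25],[0,0,-0.002]],
    [-0.3,[0,-0.5,25],[0,0,0]],
    [-0.3,[0,-0.4,15],[0,0,0]],
    [-0.3,[0,0,10],[0,0,0]],
    [-0.3,[0,0,6],[0,0,0]],
    [-0.3,[0,0,0],[0,0,0]],
    [-0.3,[0,0,0],[0,0,0]],
  ],
)

```text
t: 16.52
eef_pos: [444.8, 82.6, 22.0]
tcp_rot: [3.141, 0.0, 1.488]
contact_force: [-0.0, -0.8, 0.1]
finger_gap: 29.8
gripper_force: 0.0
```

>>> send_rows(
  deltas=[
    [-0.9,[0,0,0],[0,0,0]],
    [-0.9,[0,0,0],[0,0,0]],
    [-0.9,[0,0,0],[0,0,0]],
    [-0.9,[0,0,0],[0,0,0]],
    [-0.9,[0,0,0],[0,0,0]],
  ],
  force=80,
)

```text
t: 16.93
eef_pos: [444.9, 83.3, 22.7]
tcp_rot: [3.14, -0.001, 1.489]
contact_force: [-0.8, -0.9, 5.8]
finger_gap: 7.4
gripper_force: 78.6
```

```bash
cat > cover.py <<'E'
from plan import *
PY=-10.2;O3=np.array([543.8,-254.6,0]);RP=R.from_euler('z',PY,degrees=True)
GR=np.array([14,1.5,22.7]) # TCP in the cover's frame
TIP=np.array([-49.7,0,12.5])
def pose(tx,tz,th,y=0,yaw=0,gr=GR):
    Rc=RP*R.from_euler('z',yaw,degrees=True)*R.from_euler('y',-np.radians(th))
    org=O3+RP.apply([tx,y,tz])-Rc.apply(TIP)
    return org+Rc.apply(gr),Rc*down(90)
def where(gr=GR):
    s=observe();Rt=R.from_euler('xyz',s['tcp_rot']);Rc=Rt*down(90).inv()
    org=np.array(s['eef_pos'])-Rc.apply(gr);q=RP.inv()
    t=q.apply(org+Rc.apply(TIP)-O3);e=(q*Rc).as_euler('zyx',degrees=True)
    print('t',round(s['t'],2),'tip',np.round(t,1),'zyx',np.round(e,2),'F',np.round(s['contact_force'],1),'M',np.round(s['wrist_torque'],2),'gap',round(s['finger_gap'],1))
E
python3 - <<'E'
from cover import *
where()
p,r=pose(-30,140,22);print(p,r.as_euler('xyz'))
plan(p,r,-0.9,n=18,dec=1)
E
```

```text
t 16.93 tip [-220.4  307.4   12.4] zyx [ 5.51 -0.11  0.06] F [-0.8 -0.9  5.8] M [-0.28  0.23  0.05] gap 7.4
[ 568.90733867 -257.59343598  173.31971532] [2.75762022 0.         1.39277274]
[[-0.9, [-18.3, 8.4, -8.4], [-0.021, -0.001, 0.005]], [-0.9, [-18.3, 8.7, -8.1], [-0.021, -0.001, 0.005]], [-0.9, [-18.2, 9.0, -8.0], [-0.021, -0.001, 0.005]], [-0.9, [-18.2, 9.2, -7.7], [-0.021, -0.001, 0.005]], [-0.9, [-18.2, 9.4, -7.6], [-0.021, -0.001, 0.005]], [-0.9, [-18.1, 9.8, -7.3], [-0.021, -0.001, 0.005]], [-0.9, [-18.1, 9.9, -7.1], [-0.021, -0.001, 0.005]], [-0.9, [-18.0, 10.2, -6.9], [-0.021, -0.001, 0.005]], [-0.9, [-18.0, 10.4, -6.6], [-0.021, -0.001, 0.005]], [-0.9, [-17.9, 10.7, -6.4], [-0.021, -0.001, 0.006]], [-0.9, [-17.9, 10.8, -6.1], [-0.021, -0.001, 0.005]], [-0.9, [-17.8, 11.1, -5.9], [-0.022, -0.001, 0.006]]]
[[-0.9, [-17.8, 11.4, -5.7], [-0.021, -0.001, 0.005]], [-0.9, [-17.7, 11.5, -5.3], [-0.022, -0.001, 0.006]], [-0.9, [-17.7, 11.8, -5.2], [-0.021, -0.001, 0.005]], [-0.9, [-17.6, 11.9, -4.8], [-0.022, -0.002, 0.006]], [-0.9, [-17.5, 12.2, -4.5], [-0.021, -0.001, 0.005]], [-0.9, [-17.5, 12.3, -4.3], [-0.022, -0.002, 0.006]]]
end [ 568.9 -257.6  173.3] n 18
```

>>> send_rows(
  deltas=[
    [-0.9,[0,0,-8],[0,0,0]],
    [-0.9,[0,0,-20],[0,0,0]],
    [-0.9,[0,0,-30],[0,0,0]],
    [-0.9,[0,0,-30],[0,0,0]],
    [-0.9,[0,0,-30],[0,0,0]],
    [-0.9,[0,0,-20],[0,0,0]],
    [-0.9,[0,0,-8],[0,0,0]],
    [-0.9,[0,0,0],[0,0,0]],
  ],
)

```text
t: 17.6
eef_pos: [445.2, 83.8, 169.8]
tcp_rot: [3.138, -0.003, 1.489]
contact_force: [-0.4, 0.7, -1.1]
finger_gap: 7.4
gripper_force: 78.7
```

```bash
python3 - <<'E'
from cover import *
where()
p,r=pose(-30,140,22)
plan(p,r,-0.9,n=18,dec=1)
E
```

```text
t 17.6 tip [-220.2  308.   159.3] zyx [ 5.54 -0.21  0.18] F [-0.4  0.7 -1.1] M [-0.07  0.01 -0.01] gap 7.4
[[-0.9, [-18.3, 8.4, -0.2], [-0.021, -0.001, 0.005]], [-0.9, [-18.3, 8.5, 0.0], [-0.021, -0.001, 0.005]], [-0.9, [-18.3, 8.6, 0.2], [-0.021, -0.001, 0.005]], [-0.9, [-18.2, 8.6, 0.3], [-0.021, -0.001, 0.005]], [-0.9, [-18.2, 8.8, 0.6], [-0.021, -0.001, 0.005]], [-0.9, [-18.1, 8.8, 0.8], [-0.021, -0.001, 0.005]], [-0.9, [-18.1, 8.9, 1.0], [-0.021, -0.001, 0.005]], [-0.9, [-18.0, 8.9, 1.2], [-0.021, -0.001, 0.005]], [-0.9, [-18.0, 9.0, 1.4], [-0.021, -0.001, 0.005]], [-0.9, [-18.0, 9.1, 1.6], [-0.021, -0.001, 0.006]], [-0.9, [-17.9, 9.2, 1.8], [-0.021, -0.001, 0.005]], [-0.9, [-17.8, 9.2, 2.0], [-0.021, -0.002, 0.006]]]
[[-0.9, [-17.8, 9.2, 2.3], [-0.021, -0.001, 0.005]], [-0.9, [-17.7, 9.3, 2.4], [-0.021, -0.002, 0.006]], [-0.9, [-17.7, 9.4, 2.7], [-0.021, -0.001, 0.005]], [-0.9, [-17.6, 9.3, 3.0], [-0.022, -0.002, 0.006]], [-0.9, [-17.6, 9.5, 3.1], [-0.021, -0.001, 0.005]], [-0.9, [-17.5, 9.4, 3.4], [-0.022, -0.002, 0.006]]]
end [ 568.9 -257.6  173.3] n 18
```

>>> send_rows(
  deltas=[
    [-0.9,[-18.3,8.4,-0.2],[-0.021,-0.001,0.005]],
    [-0.9,[-18.3,8.5,0],[-0.021,-0.001,0.005]],
    [-0.9,[-18.3,8.6,0.2],[-0.021,-0.001,0.005]],
    [-0.9,[-18.2,8.6,0.3],[-0.021,-0.001,0.005]],
    [-0.9,[-18.2,8.8,0.6],[-0.021,-0.001,0.005]],
    [-0.9,[-18.1,8.8,0.8],[-0.021,-0.001,0.005]],
    [-0.9,[-18.1,8.9,1],[-0.021,-0.001,0.005]],
    [-0.9,[-18,8.9,1.2],[-0.021,-0.001,0.005]],
    [-0.9,[-18,9,1.4],[-0.021,-0.001,0.005]],
    [-0.9,[-18,9.1,1.6],[-0.021,-0.001,0.006]],
    [-0.9,[-17.9,9.2,1.8],[-0.021,-0.001,0.005]],
    [-0.9,[-17.8,9.2,2],[-0.021,-0.002,0.006]],
  ],
)

```text
t: 18.6
eef_pos: [525.8, -145.2, 168.7]
tcp_rot: [2.89, 0.006, 1.426]
contact_force: [1.1, -0.1, -1.0]
finger_gap: 7.3
gripper_force: 78.7
```

>>> send_rows(
  deltas=[
    [-0.9,[-17.8,9.2,2.3],[-0.021,-0.001,0.005]],
    [-0.9,[-17.7,9.3,2.4],[-0.021,-0.002,0.006]],
    [-0.9,[-17.7,9.4,2.7],[-0.021,-0.001,0.005]],
    [-0.9,[-17.6,9.3,3],[-0.022,-0.002,0.006]],
    [-0.9,[-17.6,9.5,3.1],[-0.021,-0.001,0.005]],
    [-0.9,[-17.5,9.4,3.4],[-0.022,-0.002,0.006]],
    [-0.9,[0,0,0],[0,0,0]],
    [-0.9,[0,0,0],[0,0,0]],
    [-0.9,[0,0,0],[0,0,0]],
  ],
)

```text
t: 19.35
eef_pos: [566.7, -257.6, 170.0]
tcp_rot: [2.764, 0.003, 1.392]
contact_force: [-0.5, 0.1, -0.3]
finger_gap: 7.3
gripper_force: 78.7
```

```bash
python3 - <<'E'
from cover import *
where()
p,r=pose(-36,88,22)
plan(p,r,-0.9,n=6,dec=1)
E
```

```text
t 19.35 tip [-32.3  -0.4 137.1] zyx [ -0.06 -21.65  -0.19] F [-0.5  0.1 -0.3] M [0.07 0.44 0.03] gap 7.3
[[-0.9, [0.1, -3.6, 7.3], [-0.001, 0.001, 0.0]], [-0.9, [0.1, -3.6, 7.3], [-0.001, 0.0, 0.0]], [-0.9, [0.0, -3.6, 7.3], [-0.001, 0.001, 0.0]], [-0.9, [0.1, -3.6, 7.3], [-0.001, 0.0, 0.0]], [-0.9, [0.1, -3.6, 7.3], [-0.001, 0.001, 0.0]], [-0.9, [0.0, -3.7, 7.3], [-0.001, 0.0, 0.0]]]
end [ 563.  -256.5  121.3] n 6
```

```bash
python3 - <<'E'
from cover import *
snap('w8');c=load('w8');s=observe()
Rc=R.from_euler('xyz',s['tcp_rot'])*down(90).inv();org=np.array(s['eef_pos'])-Rc.apply(GR)
W=lambda q:org+Rc.apply(q)
for nm,q in dict(RL=(39.5,72,17),RR=(39.5,-72,17),FL=(-39,72,17),FR=(-39,-72,17),lipL=(-49.7,50,12.5),lipR=(-49.7,-50,12.5)).items(): print(nm,np.round(proj('wrist',W(q),c),1))
g=cv2.cvtColor(cv2.imread('pics/w8.png'),cv2.COLOR_BGR2GRAY)
uL=proj('wrist',W((0,72,17)),c);uR=proj('wrist',W((0,-72,17)),c);print('edge mids',uL,uR)
# column profiles across left and right side edges at several cover x
for x in (-30,-20,0,30):
    for y in (72,-72):
        u=proj('wrist',W((x,y,17)),c);i,j=int(round(u[0])),int(round(u[1]))
        if 12<j<407: print(x,y,(i,j),g[j-12:j+13,i])
for y in (40,-40):
    for x in (39.5,-39):
        u=proj('wrist',W((x,y,17)),c);i,j=int(round(u[0])),int(round(u[1]));print('row',x,y,(i,j),g[j,i-12:i+13])
E
```

```text
w8 19.35 [ 566.7 -257.6  170. ] [2.7638 0.0029 1.3918] gap 7.3 F [-0.5  0.1 -0.3]
RL [331.9 116.6]
RR [317.7 409. ]
FL [131.8 116.7]
FR [163.8 409.2]
lipL [116.1 170.3]
lipR [141.2 367.3]
edge mids [231.22676467 116.65275683] [240.28141741 409.11261115]
-30 72 (155, 117) [127 113  98  99 100 102 101 101  99 102 107 122 135 140 140 141 141 141
 141 140 141 139 140 140 141]
-20 72 (180, 117) [128 112  97  97  98  99  98  98  97 100 106 122 136 141 142 143 142 143
 142 142 142 142 141 142 143]
0 72 (231, 117) [128 112  95  90  91  92  91  92  92  93 103 122 140 146 146 145 145 145
 146 145 146 145 145 145 145]
30 72 (308, 117) [100 101  99 100 100  99 100  99  99  99 108 124 141 145 146 147 146 146
 147 146 147 146 147 148 147]
row 39.5 40 (328, 196) [148 146 146 147 147 147 147 148 147 147 146 148 147 143 131 110  99  98
  99  99 100  99  99 100 102]
row -39 40 (140, 196) [140 140 140 140 141 140 141 141 142 140 140 140 141 141 140 141 140 140
 142 140 142 140 141 141 141]
row 39.5 -40 (320, 356) [8 6 7 6 4 4 6 3 8 0 5 8 7 4 5 8 8 5 9 6 8 9 7 5 5]
row -39 -40 (158, 357) [ 4  5  7  8  6  6  7  4  7 11 15 18 18 21 18 18 21 19 19 19 19 19 18 20
 21]
```

```bash
sed -i 's/^GR=.*/GR=np.array([13.5,1.0,22.7])/' cover.py; python3 - <<'E'
from cover import *
where()
p,r=pose(-36,86,22)
plan(p,r,-0.9,n=7,dec=1)
E
```

```text
t 19.4 tip [-31.6   0.6 137.6] zyx [ -0.   -21.68  -0.16] F [-0.2 -0.4 -0.8] M [0.15 0.5  0.06] gap 7.4
[[-0.9, [-0.1, -3.3, 6.6], [-0.001, 0.0, 0.0]], [-0.9, [0.0, -3.3, 6.5], [-0.001, 0.0, 0.0]], [-0.9, [-0.1, -3.4, 6.6], [-0.001, 0.001, 0.0]], [-0.9, [-0.1, -3.3, 6.5], [-0.001, 0.0, 0.0]], [-0.9, [-0.1, -3.3, 6.6], [-0.001, 0.001, 0.0]], [-0.9, [-0.1, -3.4, 6.5], [0.0, 0.0, 0.001]], [-0.9, [0.0, -3.3, 6.6], [-0.001, 0.001, 0.0]]]
end [ 562.5 -256.9  119.1] n 7
```

>>> send_rows(
  deltas=[
    [-0.9,[-0.1,-3.3,6.5],[-0.001,0,0]],
    [-0.9,[0,-3.3,6.5],[-0.001,0,0]],
    [-0.9,[-0.1,-3.4,6.5],[-0.001,0.001,0]],
    [-0.9,[-0.1,-3.3,6.5],[-0.001,0,0]],
    [-0.9,[-0.1,-3.3,6.5],[-0.001,0.001,0]],
    [-0.9,[-0.1,-3.4,6.5],[0,0,0]],
    [-0.9,[0,-3.3,6.5],[-0.001,0.001,0]],
    [-0.9,[0,0,0],[0,0,0]],
    [-0.9,[0,0,0],[0,0,0]],
    [-0.9,[0,0,0],[0,0,0]],
  ],
)

```text
t: 20.23
eef_pos: [563.2, -258.4, 120.8]
tcp_rot: [2.755, 0.001, 1.393]
contact_force: [-0.8, 0.4, -0.7]
finger_gap: 7.5
gripper_force: 78.7
```

```bash
python3 - <<'E'
from cover import *
where()
snap('w9');c=load('w9');s=observe()
Rc=R.from_euler('xyz',s['tcp_rot'])*down(90).inv();org=np.array(s['eef_pos'])-Rc.apply(GR)
W=lambda q:org+Rc.apply(q)
V=lambda q:O3+RP.apply(q)
g=cv2.cvtColor(cv2.imread('pics/w9.png'),cv2.COLOR_BGR2GRAY)
for x in (-30,-10,10,30):
    u=proj('wrist',W((x,72,17)),c);v=proj('wrist',V((x*.93,74,86)),c);v2=proj('wrist',V((x*.93,92,86)),c);i=int(round(u[0]));lo=int(v2[1])-6;hi=int(u[1])+10
    print(x,'cover edge',u.round(1),'bay edge',v.round(1),'outer',v2.round(1),'rows from',lo,g[max(lo,0):hi,i])
for y in (40,55):
    u=proj('wrist',W((39.5,y,17)),c);v=proj('wrist',V((43,y,86)),c);v3=proj('wrist',V((36,y,86)),c);j=int(round(u[1]));print('rear',u.round(1),v.round(1),int(u[0])-15,g[j,int(u[0])-15:int(u[0])+40])
p,r=pose(-48.3,78.8,22)
plan(p,r,-0.9,n=7,dec=1)
E
```

```text
t 20.23 tip [-34.9  -1.3  87.5] zyx [-2.000e-02 -2.217e+01 -4.000e-02] F [-0.8  0.4 -0.7] M [0.05 0.48 0.  ] gap 7.5
w9 20.23 [ 563.2 -258.4  120.8] [2.7546e+00 6.0000e-04 1.3925e+00] gap 7.5 F [-0.8  0.4 -0.7]
-30 cover edge [155.7 116.4] bay edge [127.2 107.4] outer [121.9  60.1] rows from 54 [ 93  93  93  93  92  89  88  97 112 125 134 140 141 142 142 142 141 142
 142 143 142 142 143 141 143 143 143 142 143 142 143 143 142 142 143 143
 143 144 143 144 144 144 143 144 144 143 143 140 134 124 112  95  90  95
 100  99  98  99  99  98 100 107 121 133 139 138 138 139 139 139 140 139]
-10 cover edge [206.7 116.4] bay edge [173.3 107.1] outer [169.9  61.9] rows from 55 [ 94  94  94  93  94  94  92  91  99 114 126 135 140 143 141 142 144 142
 143 142 143 143 143 143 143 143 143 143 144 143 142 144 144 143 144 143
 143 143 144 144 144 144 143 143 146 144 140 135 126 112  95  86  90  93
  93  94  93  94  93  95 103 121 137 142 143 142 141 143 142 141 142]
10 cover edge [257.7 116.4] bay edge [215.6 106.9] outer [213.8  63.6] rows from 57 [ 97  97  95  96  96  95  94  91  96 113 126 135 141 
[... 749 characters left out ...]
97  97  98  98 100
  99 101  99  99 100  98  99 101 100  98  97  97  98  98  99  98  99  99
  99]
rear [330.7 159.7] [283.6 146.3] 315 [145 145 145 145 146 145 146 145 145 146 147 146 146 146 147 145 142 127
 107  98  97  98 100 100 100  97  97  97  98  99  99 100 101 100  99 100
 100 101 102 101  99  98  97  97  99 100 100  99  99  99  99 100 100 100
  99]
[[-0.9, [0.2, -2.3, 0.5], [0.0, 0.0, 0.0]], [-0.9, [0.2, -2.2, 0.4], [0.001, 0.0, 0.0]], [-0.9, [0.1, -2.3, 0.5], [0.0, 0.0, 0.0]], [-0.9, [0.2, -2.3, 0.5], [0.001, 0.0, 0.0]], [-0.9, [0.2, -2.2, 0.5], [0.0, 0.0, 0.0]], [-0.9, [0.2, -2.3, 0.4], [0.001, 0.0, 0.0]], [-0.9, [0.2, -2.2, 0.5], [0.0, 0.001, 0.0]]]
end [ 550.4 -254.7  112. ] n 7
```

```bash
python3 - <<'E'
from cover import *
where()
p,r=pose(-37.5,83,22)
plan(p,r,-0.9,n=3,dec=1)
E
```

```text
t 20.28 tip [-34.8  -1.3  87.7] zyx [-1.000e-02 -2.219e+01 -4.000e-02] F [-0.2 -0.4 -0. ] M [ 0.07  0.45 -0.03] gap 7.5
[[-0.9, [0.4, -1.4, 1.2], [0.001, 0.0, 0.0]], [-0.9, [0.4, -1.4, 1.1], [0.001, 0.0, 0.0]], [-0.9, [0.5, -1.5, 1.2], [0.001, 0.001, 0.0]]]
end [ 560.9 -256.6  116.1] n 3
```

>>> send_rows(
  deltas=[
    [-0.9,[0.4,-1.4,1.2],[0.001,0,0]],
    [-0.9,[0.4,-1.4,1.2],[0.001,0,0]],
    [-0.9,[0.4,-1.4,1.2],[0.001,0,0]],
    [-0.9,[0,0,0],[0,0,0]],
    [-0.9,[0,0,0],[0,0,0]],
    [-0.9,[0,0,0],[0,0,0]],
  ],
)

```text
t: 20.78
eef_pos: [560.8, -256.4, 115.7]
tcp_rot: [2.758, 0.001, 1.393]
contact_force: [0.8, 0.1, -1.3]
finger_gap: 7.5
gripper_force: 78.7
```

```bash
python3 - <<'E'
from cover import *
where()
p,r=pose(-48.8,78.6,22)
plan(p,r,-0.9,n=8,dec=1)
E
```

```text
t 20.78 tip [-37.7   0.2  82.6] zyx [ 1.000e-02 -2.199e+01 -3.000e-02] F [ 0.8  0.1 -1.3] M [ 0.09  0.49 -0.01] gap 7.5
[[-0.9, [0.0, -1.5, -0.1], [0.0, 0.0, 0.0]], [-0.9, [-0.1, -1.4, 0.0], [0.0, 0.0, 0.0]], [-0.9, [0.0, -1.5, -0.1], [0.0, 0.0, 0.0]], [-0.9, [0.0, -1.5, 0.0], [0.0, 0.0, 0.0]], [-0.9, [0.0, -1.5, -0.1], [0.0, 0.0, 0.0]], [-0.9, [-0.1, -1.4, -0.1], [0.0, 0.0, 0.0]], [-0.9, [0.0, -1.5, 0.0], [0.0, 0.0, 0.0]], [-0.9, [0.0, -1.5, -0.1], [0.0, 0.0, 0.0]]]
end [ 549.9 -254.6  111.8] n 8
```

Aligned. Now I slide the lip in along its own line.

>>> send_rows(
  deltas=[
    [-0.9,[0,-1.5,0],[0,0,0]],
    [-0.9,[0,-1.5,0],[0,0,0]],
    [-0.9,[0,-1.5,0],[0,0,0]],
    [-0.9,[0,-1.5,0],[0,0,0]],
    [-0.9,[0,-1.5,0],[0,0,0]],
    [-0.9,[0,-1.5,0],[0,0,0]],
    [-0.9,[0,-1.5,0],[0,0,0]],
    [-0.9,[0,-1.5,0],[0,0,0]],
    [-0.9,[0,0,0],[0,0,0]],
    [-0.9,[0,0,0],[0,0,0]],
  ],
)

```text
t: 21.62
eef_pos: [549.8, -254.5, 111.2]
tcp_rot: [2.758, 0.0, 1.393]
contact_force: [0.3, 0.6, -0.7]
finger_gap: 7.3
gripper_force: 78.7
```

```bash
python3 - <<'E'
from cover import *
where()
p,r=pose(-49.2,80.5,9)
plan(p,r,-0.9,n=10,dec=1)
E
```

```text
t 21.62 tip [-48.9   0.2  78.1] zyx [  0.   -21.98  -0.03] F [ 0.3  0.6 -0.7] M [0.09 0.46 0.06] gap 7.3
[[-0.9, [0.0, 0.1, 1.2], [0.023, 0.0, 0.0]], [-0.9, [0.0, 0.2, 1.2], [0.023, 0.0, 0.0]], [-0.9, [-0.1, 0.2, 1.2], [0.023, 0.0, 0.0]], [-0.9, [0.0, 0.2, 1.2], [0.023, 0.0, 0.0]], [-0.9, [0.0, 0.2, 1.2], [0.022, 0.0, 0.0]], [-0.9, [0.0, 0.3, 1.2], [0.023, 0.0, 0.0]], [-0.9, [0.0, 0.3, 1.2], [0.022, 0.0, 0.0]], [-0.9, [0.0, 0.3, 1.2], [0.023, 0.0, 0.0]], [-0.9, [-0.1, 0.4, 1.1], [0.022, 0.0, 0.0]], [-0.9, [0.0, 0.4, 1.2], [0.023, 0.0, 0.0]]]
end [ 555.5 -255.7  100.4] n 10
```

>>> send_rows(
  deltas=[
    [-0.9,[0,0.1,1.2],[0.023,0,0]],
    [-0.9,[0,0.2,1.2],[0.023,0,0]],
    [-0.9,[0,0.2,1.2],[0.023,0,0]],
    [-0.9,[0,0.2,1.2],[0.023,0,0]],
    [-0.9,[0,0.2,1.2],[0.022,0,0]],
    [-0.9,[0,0.3,1.2],[0.023,0,0]],
    [-0.9,[0,0.3,1.2],[0.022,0,0]],
    [-0.9,[0,0.3,1.2],[0.023,0,0]],
    [-0.9,[0,0.4,1.1],[0.022,0,0]],
    [-0.9,[0,0.4,1.2],[0.023,0,0]],
    [-0.9,[0,0,0],[0,0,0]],
    [-0.9,[0,0,0],[0,0,0]],
  ],
)

```text
t: 22.62
eef_pos: [555.9, -255.4, 100.3]
tcp_rot: [2.985, 0.001, 1.393]
contact_force: [-0.0, -0.4, -0.5]
finger_gap: 7.6
gripper_force: 78.7
```

```bash
python3 - <<'E'
from cover import *
where()
p,r=pose(-49.5,81.3,3)
plan(p,r,-0.9,n=6,dec=1)
p,r=pose(-49.6,81.5,0);print('closed tcp',p)
E
```

```text
t 22.62 tip [-48.8   0.3  80.3] zyx [ 0.04 -9.   -0.04] F [-0.  -0.4 -0.5] M [0.01 0.19 0.02] gap 7.6
[[-0.9, [-0.1, 0.0, 0.9], [0.017, 0.0, 0.0]], [-0.9, [0.0, 0.1, 1.0], [0.018, 0.0, 0.0]], [-0.9, [-0.1, 0.0, 0.9], [0.017, 0.0, 0.0]], [-0.9, [0.0, 0.1, 0.9], [0.018, 0.0, 0.0]], [-0.9, [-0.1, 0.1, 0.9], [0.017, 0.0, 0.0]], [-0.9, [0.0, 0.1, 0.9], [0.018, 0.001, 0.001]]]
end [ 556.8 -255.9   94.8] n 6
closed tcp [ 557.36214501 -256.02415686   91.7       ]
```

>>> send_rows(
  deltas=[
    [-0.9,[0,0,0.9],[0.017,0,0]],
    [-0.9,[0,0.1,0.9],[0.017,0,0]],
    [-0.9,[0,0,0.9],[0.017,0,0]],
    [-0.9,[0,0.1,0.9],[0.018,0,0]],
    [-0.9,[0,0,0.9],[0.018,0,0]],
    [-0.9,[0,0.1,0.9],[0.018,0,0]],
    [-0.9,[0,0,0],[0,0,0]],
    [-0.9,[0,0,0],[0,0,0]],
  ],
)

```text
t: 23.28
eef_pos: [557.0, -256.2, 98.7]
tcp_rot: [3.088, -0.001, 1.392]
contact_force: [-11.1, 5.7, 32.0]
finger_gap: 7.6
gripper_force: 86.3
```

```bash
python3 -c "
from cover import *
where()
p,r=pose(-49.6,81.5,0);plan(p,r,-0.9,n=3,dec=1)"
```

```text
t 23.28 tip [-49.3  -0.2  85.1] zyx [-0.03 -3.09  0.06] F [-11.1   5.7  32. ] M [1.15 1.72 0.04] gap 7.6
[[-0.9, [0.1, 0.0, 2.4], [0.018, 0.0, 0.0]], [-0.9, [0.1, 0.0, 2.3], [0.018, -0.001, 0.0]], [-0.9, [0.1, 0.0, 2.4], [0.018, 0.0, -0.001]]]
end [ 557.3 -256.    91.7] n 3
```

32 N is too much: the barb probably sits too far rearward on the roller. I'll back off, push the cover forward until the lip meets the slot's end, and retry.

>>> send_rows(
  deltas=[
    [-0.9,[0,0,-2],[-0.02,0,0]],
    [-0.9,[0,0,-2],[-0.03,0,0]],
    [-0.9,[0,0,-1.5],[-0.03,0,0]],
    [-0.9,[0,-0.5,0],[-0.02,0,0]],
    [-0.9,[0,-0.5,0],[0,0,0]],
    [-0.9,[0,0,0],[0,0,0]],
    [-0.9,[0,0,0],[0,0,0]],
  ],
)

```text
t: 23.87
eef_pos: [555.2, -255.7, 100.8]
tcp_rot: [2.99, 0.001, 1.393]
contact_force: [-0.7, -0.2, 3.5]
finger_gap: 7.3
gripper_force: 80.3
```

```bash
python3 - <<'E'
from cover import *
where()
snap('wa');c=load('wa');s=observe()
# measure cover from left edge / rear edge in the picture: rows & columns of transitions
Rc=R.from_euler('xyz',s['tcp_rot'])*down(90).inv();org=np.array(s['eef_pos'])-Rc.apply(GR)
W=lambda q:org+Rc.apply(q)
g=cv2.cvtColor(cv2.imread('pics/wa.png'),cv2.COLOR_BGR2GRAY)
for x in (-30,0,30):
    u=proj('wrist',W((x,72,17)),c);i,j=u.round().astype(int);print('L',x,u.round(1),j-25,g[j-25:j+12,i])
for y in (40,60):
    u=proj('wrist',W((39.5,y,17)),c);i,j=u.round().astype(int);print('R',y,u.round(1),i-12,g[j,i-12:i+25], 'bay rear',proj('wrist',O3+RP.apply([43,y,86]),c).round(1))
E
```

```text
t 23.87 tip [-49.5  -0.1  81.2] zyx [ 0.   -8.67 -0.04] F [-0.7 -0.2  3.5] M [-0.11  0.37 -0.01] gap 7.3
wa 23.87 [ 555.2 -255.7  100.8] [2.9903e+00 7.0000e-04 1.3928e+00] gap 7.3 F [-0.7 -0.2  3.5]
L -30 [156.1 116.6] 92 [135 133 134 134 134 134 134 134 134 133 135 134 131 126 119 110  97  88
  93  97  99  97  98 102 116 128 133 133 134 133 134 134 134 133 134 133
 133]
L 0 [232.4 116.6] 92 [135 134 135 135 135 135 135 134 135 135 135 134 132 127 121 111  98  89
  92  95  95  95  96 102 117 130 135 136 136 135 136 135 136 135 136 135
 136]
L 30 [308.5 116.5] 92 [135 134 135 135 135 135 135 134 135 134 136 135 133 128 121 112  98  85
  83  87  87  87  88 101 119 131 136 135 135 136 135 136 136 135 137 135
 136]
R 40 [328.8 195.4] 317 [136 137 137 136 137 136 136 136 136 135 137 136 136 135 131 121 117 119
 125 127 132 134 135 136 134 136 135 135 135 134 134 135 134 134 134 135
 135] bay rear [330.7 187.9]
R 60 [331.1 147.3] 319 [136 137 135 136 136 135 135 136 135 136 136 136 136 136 133 126 117 117
 119 123 129 132 135 135 136 136 135 134 134 134 135 136 133 134 134 134
 135] bay rear [333.  143.4]
```

>>> send_rows(
  deltas=[
    [-0.9,[0.2,-0.5,-0.7],[0,0,0]],
    [-0.9,[0,-0.6,0],[0,0,0]],
    [-0.9,[0,-0.6,0],[0,0,0]],
    [-0.9,[0,-0.6,0],[0,0,0]],
    [-0.9,[0,0,0],[0,0,0]],
    [-0.9,[0,0,0],[0,0,0]],
  ],
)

```text
t: 24.42
eef_pos: [553.2, -254.7, 101.0]
tcp_rot: [2.989, 0.001, 1.393]
contact_force: [2.0, -1.2, 2.9]
finger_gap: 7.2
gripper_force: 80.3
```

```bash
python3 -c "
from cover import *
where()
p,r=pose(-50.6,81.5,5);plan(p,r,-0.9,n=4,dec=1)"
```

```text
t 24.42 tip [-51.6   0.5  81.3] zyx [ 0.02 -8.73 -0.03] F [ 2.  -1.2  2.9] M [-0.05 -0.33  0.  ] gap 7.2
[[-0.9, [-0.1, 0.4, 1.0], [0.016, 0.0, 0.0]], [-0.9, [-0.2, 0.4, 1.1], [0.016, 0.0, 0.0]], [-0.9, [-0.1, 0.4, 1.0], [0.017, 0.0, 0.0]], [-0.9, [-0.1, 0.5, 1.0], [0.016, 0.001, 0.0]]]
end [ 555.3 -255.6   97.1] n 4
```

>>> send_rows(
  deltas=[
    [-0.9,[-0.2,0.5,0.3],[0.02,0,0]],
    [-0.9,[-0.2,0.5,0.3],[0.02,0,0]],
    [-0.9,[0,0.4,0.4],[0.02,0,0]],
    [-0.9,[0,0.4,0.4],[0.02,0,0]],
    [-0.9,[0,0,0],[0,0,0]],
    [-0.9,[0,0,0],[0,0,0]],
  ],
)

```text
t: 24.92
eef_pos: [553.6, -255.1, 98.7]
tcp_rot: [3.072, 0.0, 1.393]
contact_force: [-0.7, -0.1, -0.4]
finger_gap: 7.5
gripper_force: 79.9
```

```bash
python3 -c "
from cover import *
where();print(observe()['eef_pos'])"
```

```text
t 24.92 tip [-52.6   0.2  84.1] zyx [ 0.02 -3.98 -0.01] F [-0.7 -0.1 -0.4] M [0.01 0.22 0.  ] gap 7.5
[ 553.64057445 -255.09657243   98.71152076]
```

>>> send_rows(
  deltas=[
    [-0.75,[0,0,0],[0,0,0]],
    [-0.6,[0,0,0],[0,0,0]],
    [-0.4,[0,0,0],[0,0,0]],
    [-0.3,[0,0,0],[0,0,0]],
    [-0.3,[0,0,-5],[0,0,0]],
    [-0.3,[0,0,-10],[0.02,0,0]],
    [-0.3,[0,0,-15],[0.025,0,0]],
    [-0.3,[0,0,-15],[0.025,0,0]],
    [-1,[0,0,0],[0,0,0]],
    [-1,[0,0,0],[0,0,0]],
    [-1,[0,0,0],[0,0,0]],
    [-1,[0,0,0],[0,0,0]],
  ],
)

```text
t: 25.92
eef_pos: [551.8, -254.8, 143.8]
tcp_rot: [3.141, 0.0, 1.393]
contact_force: [-0.1, -0.0, 0.2]
finger_gap: -0.2
gripper_force: 0.0
```

```bash
python3 - <<'E'
from cover import *
s=observe();print(s['eef_pos'],s['finger_gap'])
snap('wb');c=load('wb');g=cv2.cvtColor(cv2.imread('pics/wb.png'),cv2.COLOR_BGR2GRAY)
def Wt(q,al,tx=-49.9,tz=81):
    Rc=RP*R.from_euler('y',-np.radians(al));return O3+RP.apply([tx,0,tz])+Rc.apply(np.array(q)-TIP)
for y in (20,40,60):
    u=[proj('wrist',Wt((39.5,y,17),a),c) for a in (0,6.5,10)];j=int(u[1][1]);i=int(u[1][0])
    print('rear y',y,[v.round(1).tolist() for v in u],'bay',proj('wrist',O3+RP.apply([43,y,86]),c).round(1),i-20,g[j,i-20:i+25])
for x in (-20,10):
    u=proj('wrist',Wt((x,72,17),6.5),c);i,j=u.round().astype(int);print('L',x,u.round(1),j-20,g[j-20:j+12,i])
p=O3+RP.apply([13,0,112]);plan(p,down(79.8),-1,n=5)
E
```

```text
[ 551.78754072 -254.82194097  143.804185  ] -0.17410971099725733
wb 25.92 [ 551.8 -254.8  143.8] [3.1407e+00 1.0000e-04 1.3928e+00] gap -0.2 F [-0.1 -0.   0.2]
rear y 20 [[322.4, 207.2], [323.0, 212.3], [322.4, 215.2]] bay [329.  207.4] 302 [150 149 149 150 150 149 149 150 150 150 149 150 150 149 150 149 150 149
 135 102  66  51  49  49  53  66  87 106 119 127 134 138 144 148 148 149
 149 149 148 148 149 148 148 148 149]
rear y 40 [[323.9, 172.7], [324.6, 176.2], [324.1, 178.2]] bay [330.7 172.8] 304 [149 149 150 149 148 149 149 150 149 149 150 149 150 149 150 150 151 147
 130  89  54  47  50  49  54  67  89 108 120 128 132 138 144 148 148 150
 148 149 148 148 148 148 148 148 148]
rear y 60 [[325.6, 136.1], [326.4, 137.8], [325.9, 138.8]] bay [332.5 136.1] 306 [149 149 149 149 148 149 149 149 149 149 150 149 148 149 149 150 149 142
 120  80  52  49  49  48  53  67  87 106 119 126 131 137 143 147 148 148
 149 149 149 147 149 148 148 148 147]
L -20 [212.3 113.3] 93 [148 148 148 148 147 148 147 149 147 148 147 144 137 126 111  99 101 106
 108 117 131 143 148 149 148 148 148 149 148 148 149 148]
L 10 [269.4 113.4] 93 [148 148 148 148 149 149 148 148 148 149 148 146 140 128 113 101 103 107
 109 114 129 144 148 148 149 149 148 149 149 148 149 149]
[[-1, [-0.2, 1.0, 6.4], [0.0, 0.0, 0.0]], [-1, [-0.3, 1.0, 6.3], [0.0, 0.0, 0.0]], [-1, [-0.2, 1.1, 6.4], [0.0, 0.0, 0.0]], [-1, [-0.2, 1.0, 6.3], [0.0, 0.0, 0.0]], [-1, [-0.2, 1.0, 6.4], [0.001, 0.0, 0.0]]]
end [ 556.6 -256.9  112. ] n 5
```

>>> send_rows(
  deltas=[
    [-1,[-0.2,1,6],[0,0,0]],
    [-1,[-0.2,1,6],[0,0,0]],
    [-1,[-0.2,1,6],[0,0,0]],
    [-1,[-0.2,1,6],[0,0,0]],
    [-1,[-0.2,1,5],[0,0,0]],
    [-1,[0,0,2],[0,0,0]],
    [-1,[0,0,2],[0,0,0]],
    [-1,[0,0,1],[0,0,0]],
    [-1,[0,0,1],[0,0,0]],
    [-1,[0,0,0],[0,0,0]],
  ],
)

```text
t: 26.8
eef_pos: [557.3, -257.0, 109.6]
tcp_rot: [3.14, 0.001, 1.393]
contact_force: [-0.5, -1.2, -0.1]
finger_gap: 0.2
gripper_force: 0.0
```

>>> send_rows(
  deltas=[
    [-1,[0,0,1],[0,0,0]],
    [-1,[0,0,0.5],[0,0,0]],
    [-1,[0,0,0],[0,0,0]],
  ],
)

```text
t: 27.05
eef_pos: [557.6, -257.2, 108.4]
tcp_rot: [3.139, 0.001, 1.393]
contact_force: [-0.3, 0.2, 3.2]
finger_gap: 0.2
gripper_force: 0.9
```

>>> send_rows(
  deltas=[
    [-1,[0,0,0.7],[0,0,0]],
    [-1,[0,0,0.7],[0,0,0]],
    [-1,[0,0,0.6],[0,0,0]],
    [-1,[0,0,0],[0,0,0]],
  ],
)

```text
t: 27.38
eef_pos: [558.1, -257.3, 106.5]
tcp_rot: [3.138, 0.001, 1.393]
contact_force: [2.7, 0.8, 4.2]
finger_gap: -0.2
gripper_force: 2.0
```

>>> send_rows(
  deltas=[
    [-1,[0,0,0.7],[0,0,0]],
    [-1,[0,0,0.7],[0,0,0]],
    [-1,[0,0,0.6],[0,0,0]],
    [-1,[0,0,0],[0,0,0]],
  ],
)

```text
t: 27.72
eef_pos: [556.0, -256.6, 103.2]
tcp_rot: [-3.141, 0.0, 1.393]
contact_force: [-0.7, -0.0, -0.7]
finger_gap: -0.1
gripper_force: 0.0
```

>>> send_rows(
  deltas=[
    [-1,[0,0,1],[0,0,0]],
    [-1,[0,0,1],[0,0,0]],
    [-1,[0,0,0.7],[0,0,0]],
    [-1,[0,0,0],[0,0,0]],
  ],
)

```text
t: 28.05
eef_pos: [556.3, -256.7, 102.1]
tcp_rot: [3.142, -0.001, 1.393]
contact_force: [-5.9, 3.0, 13.6]
finger_gap: -0.1
gripper_force: 6.5
```

>>> send_rows(
  deltas=[
    [-1,[0,0,-10],[0,0,0]],
    [-1,[0,0,-30],[0,0,0]],
    [-1,[0,0,-40],[0,0,0]],
    [-1,[0,0,-40],[0,0,0]],
    [-1,[0,0,-20],[0,0,0]],
    [-1,[0,0,0],[0,0,0]],
    [-1,[0,0,0],[0,0,0]],
  ],
)

```text
t: 28.63
eef_pos: [557.2, -257.1, 242.6]
tcp_rot: [3.138, 0.0, 1.393]
contact_force: [-0.4, 0.0, -0.5]
finger_gap: -0.0
gripper_force: 0.0
```

```bash
python3 - <<'E'
from cover import *
snap('wc');c=load('wc');g=cv2.cvtColor(cv2.imread('pics/wc.png'),cv2.COLOR_BGR2GRAY)
def Wt(q,al,tx=-49.7,tz=81.5):
    Rc=RP*R.from_euler('y',-np.radians(al));return O3+RP.apply([tx,0,tz])+Rc.apply(np.array(q)-TIP)
V=lambda x,y,z:proj('wrist',O3+RP.apply([x,y,z]),c)
for y in (30,60,-30,-60):
    u=V(39.5,y,86);i,j=u.round().astype(int);print('rear',y,u.round(1),'bay',V(43,y,86).round(1),i-8,g[j,i-8:i+16])
    u=V(-39,y,86);i,j=u.round().astype(int);print('front',y,u.round(1),'bay',V(-42,y,86).round(1),i-12,g[j,i-12:i+8])
for s in (1,-1):
  for x in (-20,25):
    u=V(x,72*s,86);i,j=u.round().astype(int);print('side',s,x,u.round(1),'bay',V(x,74*s,86).round(1),j-10,g[j-10:j+11,i])
# heights of the rear and rib by two fixed views: bright-step check of the rear plate corner
pr=[proj(n,O3+RP.apply([39.5,-72,86])) for n in ('scene','side')];print(pr)
for n in ('scene','side'): cv2.imwrite(f'pics/{n}5.png',imaging.capture(n)[:,:,::-1])
# bystanders: change against first pictures
for n in ('scene','side'):
    a=cv2.imread(f'pics/{n}0.png').astype(int);b=cv2.imread(f'pics/{n}5.png').astype(int)
    for nm,p in dict(spare=[755,26,21],bottle=[335,370,80],dishes=[590,268,22],spat=[600,60,3]).items():
        x,y=proj(n,p).astype(int);print(n,nm,(x,y),np.abs(a-b)[max(y-14,0):y+15,max(x-14,0):x+15].mean().round(2))
E
```

```text
wc 28.63 [ 557.2 -257.1  242.6] [3.1379e+00 5.0000e-04 1.3929e+00] gap -0.0 F [-0.4  0.  -0.5]
rear 30 [298.7 160.9] bay [303.  160.9] 291 [157 156 157 156 155 149 123  81  55  52  54  70  99 123 137 145 151 155
 156 157 156 156 156 156]
front 30 [203. 161.] bay [199.3 161. ] 191 [155 157 156 156 154 156 154 142 133 146 156 157 156 156 155 155 157 156
 157 156]
rear 60 [299.6 123.2] bay [304.  123.2] 292 [156 156 156 156 154 148 122  82  54  51  52  68  95 121 133 142 150 154
 156 157 155 155 156 155]
front 60 [200.9 123.3] bay [197.1 123.3] 189 [155 155 156 155 156 155 149 127 105 113 134 150 156 156 156 155 155 155
 155 155]
rear -30 [297.1 229.8] bay [301.1 229.8] 289 [157 156 157 157 156 155 137  94  57  51  56  72 102 125 138 148 154 156
 156 156 156 155 156 156]
front -30 [206.7 230. ] bay [203.3 230. ] 195 [156 156 155 157 155 155 148 133 133 148 156 157 156 156 156 156 156 156
 157 155]
rear -60 [296.3 261.5] bay [300.3 261.5] 288 [157 155 156 155 155 155 140  99  63  52  54  70 100 125 138 147 153 155
 156 154 156 155 155 156]
front -60 [208.5 261.7] bay [205.1 261.7] 196 [1
[... 372 characters left out ...]
bay [230.3 275.8] 264 [156 156 155 156 156 155 155 156 154 144 116  95 110 135 151 155 155 156
 156 156 156]
side -1 25 [280.  273.7] bay [280.  275.7] 264 [156 151 130  87  51  40  40  40  40  41  39  40  39  40  42  40  40  41
  41  39  41]
[array([164.76843876, 264.38416553]), array([345.05987241, 275.72403353])]
scene spare (np.int64(335), np.int64(253)) 1.93
scene bottle (np.int64(322), np.int64(111)) 2.01
scene dishes (np.int64(356), np.int64(178)) 1.96
scene spat (np.int64(304), np.int64(218)) 2.02
side spare (np.int64(307), np.int64(191)) 38.21
side bottle (np.int64(136), np.int64(173)) 7.82
side dishes (np.int64(223), np.int64(173)) 9.71
side spat (np.int64(262), np.int64(209)) 9.36
```

```bash
python3 -c "
from bench import arm
print(arm.sign_off())"
```

```text
the job is handed in; nothing more can be done
None
```

The job is handed in at about 29 s: the full roll is on the spindle in its cradles and the cover is snapped down flush by height and edge checks. Bystanders look unmoved in the scene camera, but the arm blocked that check in the side camera.

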